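# Clamp a matrix lump and lock the clamp bar with its thumb wedge

### The job

Clamp the tall lump of rock (the one about as high as it is thick, not the flat one) for preparation: set it down gently and upright on the bed between the clamp's two cork-lined jaws, near the middle of the jaws' width, push the sliding bar up until its jaw presses the lump firmly against the sprung pad of the fixed jaw, then slide the thumb wedge along its ramp until it jams the bar fast, and leave it jammed with nothing touched. Open the bar first if the lump does not fit, and leave the flat stone, the toe bone and the two bottles standing where they are.

Things in the scene. Friction and masses are not known exactly. Their poses are not given: they have to be found in the camera images.
- clamp: the steel clamp, fixed to the bench: base plate 300 x 136 mm, 10 mm thick (x -155 to 145, y -72 to 64 mm). Origin on the bench under the bar's axis; x runs along the bar from the lock end to the fixed jaw, y across to the left, z up. Fixed jaw: 84 mm wide, x 125 to 141 mm, top z = 67 mm. The lock (ramp block, wedge) is on the -y side near the -x end, below the chip guard
- guard_edge (a point): middle of the lower rear edge of the flat chip guard over the lock (clamp x = -130, y = -37, z = 92 mm), axes as the clamp's. The guard sheet is 5 mm thick, runs 60 mm towards +x and 31 mm to either side in y, on a wall at its -y side. It stops upright fingers: the wedge is pushed home with fingers leaning 30 to 45 degrees, tips forward (+x), hand behind and above (-x)
- jaw_pad: sprung cork-faced pad on the fixed jaw, 76 mm wide, z 13 to 59 mm; free face at clamp x = 116 mm, gives way up to 5 mm towards the jaw (0.8 N per mm, then a hard stop). Pressed back a few mm by the lump when this is clamped. Origin coincides with the clamp's when the pad is free, same axes
- bed (a point): point on the bed plate's top (clamp x = 75 mm, y = 0, z = 10 mm), axes as the clamp's; the lump's long side goes along x
- bar: the sliding bar (24 mm wide, top at z = 28 mm) with its jaw plate (12 mm steel and 4 mm cork, 64 mm wide, top z = 64 mm) and grip post. Its origin coincides with the clamp's when fully open; same axes
- bar_slide (a joint): travel of the bar in m along the clamp's x: 0 = fully open (105 mm between the cork faces), 0.070 = end stop (35 mm between the faces). Stays where it is left (about 4 N friction); if the wedge is jammed it no longer slides freely
- bar_post (a point): middle of the round black grip on the bar's upright post: 18 mm diameter, z from 78 to 108 mm; stands 41 mm behind (-x of) the bar's cork face
- bar_face (a point): centre of the bar's cork face, 35 mm above the bench
- wedge: the steel thumb wedge (prism 78 mm long, 10 degree taper, thin end forward) that runs between the ramp block and the bar's side, with an upright thumb tab at its thick rear end. Its origin coincides with the clamp's at wedge_slide = 0; same axes
- wedge_slide (a joint): travel of the wedge in m along its ramp, which runs along the clamp's x turned 10 degrees towards +y. 0 = fully back and loose; it meets the bar's side at about 0.029 and jams within the next few mm as the push rises (about 2 N friction before that; end stop 0.045). A push of 12 to 20 N on the tab jams it well and it stays by itself
- wedge_tab (a point): centre of the pushing face of the thumb tab (flat, facing the clamp's -x): 30 mm wide along y, z from 13.5 to 51.5 mm; the tab is 8 mm thick; this point is 38 mm above the bench
- stone_b: the tall lump of matrix rock to be clamped, 44 x 60 x 46 mm (x, y, z), about 0.2 kg, irregular with rounded faces; origin at the middle of its underside, z up. Grasp it across its x (44 mm) and set it with its y along the clamp's x
- stone_e: the flat stone, 58 x 56 x 29 mm, to be left alone; origin under its centre
- toe_bone: fossil toe bone, 67 x 82 x 30 mm, to be left alone; origin under its centre
- board: plywood sorting board on two battens, 250 x 190 mm (x, y), top 40 mm above the bench, fixed; the two stones and the toe bone lie on it, any of them at any of three places; origin on the bench under its centre
- glue_bottle: white glue bottle, 48 mm diameter, 154 mm tall, standing between the board and the clamp, to be left standing; origin under its centre
- consolidant_bottle: brown bottle, 54 mm diameter, 105 mm tall, standing beside the clamp on its +y side, to be left standing; origin under its centre

How it is judged:
On the way:
1. the tall lump stands released on the bed between the jaws, wedge still loose (x of stone_b in the frame of clamp between 0.06 and 0.11 m and y of stone_b in the frame of clamp between -0.022 and 0.022 m and z of stone_b in the frame of clamp between 0.004 and 0.02 m and angle between stone_b's own z axis and vertical below 0.35 rad and contact force between the fingers and stone_b below 0.2 N and contact force between wedge and bar below 1 N), for 0.2 s.
At the end, for the whole second after the job is handed in: The tall lump stands at rest on the bed (origin 60 to 110 mm along the clamp's x, within 22 mm of the bar's axis, 4 to 20 mm above the bench, leaning under 0.35 rad); bar and sprung pad each press on it with over 1 N; the wedge presses on the bar with over 8 N (x of stone_b in the frame of clamp between 0.06 and 0.11 m and y of stone_b in the frame of clamp between -0.022 and 0.022 m and z of stone_b in the frame of clamp between 0.004 and 0.02 m and angle between stone_b's own z axis and vertical below 0.35 rad and contact force between each of bar, jaw_pad and stone_b above 1 N and contact force between wedge and bar above 8 N and linear speed of stone_b below 0.02 m/s); the robot touches nothing.
It fails at once if the flat stone or the toe bone shifted by more than 25 mm (distance of any of stone_e, toe_bone from where it was at the start of the episode above 0.025 m).
It fails at once if a bottle shifted by more than 25 mm or tipped (distance of any of glue_bottle, consolidant_bottle from where it was at the start of the episode above 0.025 m or angle between any of glue_bottle, consolidant_bottle's own z axis and vertical above 0.4 rad).
It fails at once if the lump dropped (falling faster than 0.6 m/s out of the fingers, a fall of about 2 cm) (linear speed of stone_b above 0.6 m/s and contact force between the fingers and stone_b below 0.1 N).
It also fails if it takes over 64 s, if anything falls off the work surface, if the arm or the gripper's body presses on something with over 40 N, if the wrist force passes 120 N, or if a joint passes its speed limit or range.

### The arm

A 6-joint arm with a two-finger parallel gripper is mounted at the origin on a cart in front of the work surface, level with it; the furniture and walls round the work are solid. World frame = base frame: x ahead of the robot, y to its left, z up, the work surface at z = 0. Lengths are in m, angles in rad, forces in N, time in s.
With the tool pointing down it reaches from about 0.3 to 0.85 m from the base axis. Payload 4.2 kg.
Tool frame: the origin (TCP) lies at the very end of the fingers, on their centre line; the grasp point (between the pads) lies 19 mm behind it (grasp_offset is the distance from the TCP to the grasp point, in m); z points along the fingers, y is the direction in which the jaws open and shut (so a half turn about z gives the same grasp; the last joint's range is limited). The gripper opens to 91 mm and grips with 3 to 60 N. Pads are 32 mm wide; open, the fingers measure 118 mm over their backs; the gripper's body (76 mm by 178 mm) begins 60 mm behind the grasp point.
Start: joints at [-1.218, 0.32, 1.565, -0, 1.257, -0.02], TCP at [0.209, -0.536, 0.214] pointing down, gripper open.
Joint ranges: [-3.11, 3.11], [-0.84, 2.01], [0.21, 2.61], [-1.34, 4.49], [0.05, 2.63], [-2.56, 2.56]. Speed limits (rad/s): [2.57, 2.57, 3.14, 3.14, 3.14, 3.14].

### API

Orientations are given as [roll, pitch, yaw] about the fixed x, y, z axes, in that order (R = Rz(yaw) Ry(pitch) Rx(roll)).
In Python, from plant import observe, grab_frame, sign_off, grasp_offset gives the robot as it stands. The module is installed in compiled form; this text tells all that it offers.
- The arm moves only by the tool step_arm, never from a script. Its argument "increments" is a list of rows, each a list of 4 numbers: the shift along the tool's x, y, z in m, then the turn about the tool's z in degrees. In form: [[tx, ty, tz, roll], ...]. A call has 1 to 10 rows; each row shifts and turns the commanded pose from where the row before left it, along the tool's axes as they then stand; what a row does not reach is not made up. A row lasts 1/12 s, in which the tool goes at most 41.7 mm and 7.16 degrees, less where a joint would pass 70% of its speed; a pose out of reach is approached as far as the arm can. A call with a gripper value outside its range is refused whole. "jaw" is the opening, from 0 (shut) to 1 (fully open), set as the call begins (left out, the last holds). The fingers move at their own pace and stop on an object; "newtons" is the grip in N (left out, the last holds). Time passes only in rows, so rows that do not move let the fingers close. It gives the time, the measured TCP pose, the force and the opening at its end, in the units of the state.
- observe(): the state, without advancing time (a new reading comes with each control period).
- grab_frame(name): name is "side" or "top"; returns a dict with "pixels" (480x640x3 uint8, red, green, blue), "mtx" (3x3 intrinsics, pixels), "k1" (the pictures are not rectified: a ray, as slopes to the right and down, at radius r is drawn at 1 + k1 r^2 times it, then the intrinsics apply), "eye" and "orientation" of the camera in the world. Camera axes: x right, y down, z forward; pixel columns grow to the right and rows downward; lengths in m; the calibration is good to about 2 mm. A picture is of the moment at which its call begins. There is no depth.
- sign_off(): hands the job in, once; it reports no verdict.
The state is a dict: "time_s": time; "qpos": joint angles; "qvel": joint speeds; "joint_torque": joint torques, N m; "tool_pos": TCP position; "tcp_rot": TCP orientation; "wrist_force": force on the tool from outside, world axes, zero at the start; "wrist_torque": the same for the moment, N m; "gripper_width": finger opening in m.
Only numpy, scipy, OpenCV 4.12 (cv2) and the standard library are available. Lean on these libraries where they do the work, as an engineer would, in place of code of your own. Each camera call takes 0.05 s, during which the arm holds its last target.

## Working session

There is one attempt and no reset: what is moved stays moved. The work goes in short steps, Python scripts to look and compute and a tool call to move; the robot and the scene stay as the last step left them, time stands still between calls to the robot, and variables do not carry over. Pictures are saved under pics/ and viewed, and the job is handed in when it is done.

Besides the shell and the picture viewer there is one more tool, called after "Request:" as a command line: name --pt "numbers of a row" for each row, then --argument value for the rest. step_arm: Moves the arm, as the interface text tells. Its arguments: {"type":"object","properties":{"increments":{"type":"array"},"jaw":{"type":"number"},"newtons":{"type":"number"}},"required":["increments"]}

```bash
ls; mkdir -p pics; python3 - <<'E'
from plant import observe, grab_frame, grasp_offset
import cv2
print(observe(), grasp_offset)
for n in ("side","top"):
    f=grab_frame(n); cv2.imwrite(f"pics/{n}0.png",f["pixels"][:,:,::-1]); print(n,f["mtx"],f["k1"],f["eye"],f["orientation"])
E
```

```text
pics
{'time_s': 0.0, 'qpos': array([-1.21800155e+00,  3.20253601e-01,  1.56569764e+00, -4.64658073e-05,
        1.25739399e+00, -1.99904186e-02]), 'qvel': array([-0.00071547, -0.00096779,  0.00111291,  0.00097005, -0.00043926,
        0.0005703 ]), 'joint_torque': array([ 1.16596955e-03, -4.12451684e+01, -2.31973171e+01,  7.27952574e-02,
        4.57403704e-02, -1.53863912e-04]), 'tool_pos': array([ 0.20923366, -0.53502252,  0.21313506]), 'tcp_rot': array([-3.13983954e+00,  9.13602071e-06,  3.72799567e-01]), 'wrist_force': array([1.04554121, 0.40116109, 0.28426793]), 'wrist_torque': array([0.02845084, 0.00612589, 0.02130054]), 'gripper_width': 0.09119160313216858} 0.0188
side [[473.98833773   0.         317.87308752]
 [  0.         473.98833773 235.66852613]
 [  0.           0.           1.        ]] -0.02880104620647002 [ 0.59639031 -0.89683727  0.75231737] [-2.23523028 -0.00639246  0.03753271]
top [[517.48289915   0.         319.40480423]
 [  0.         517.48289915 237.43537347]
 [  0.           0.           1.        ]] 0.029989822339854203 [ 0.4700685  -0.08596113  1.18968455] [-3.04232715  0.03504709 -1.58811185]
```

View pics/side0.png

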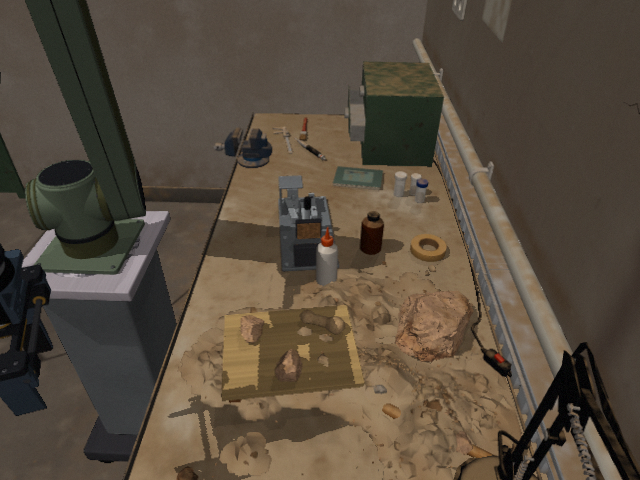

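View pics/top0.png

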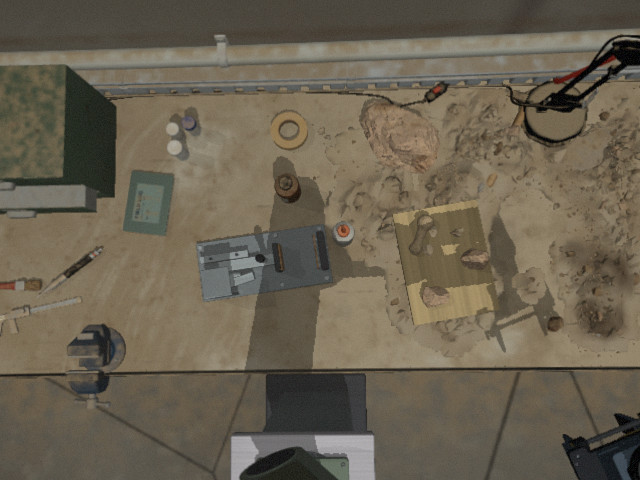

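```bash
cat > h.py <<'E'
import numpy as np, cv2
from scipy.spatial.transform import Rotation as R
from plant import observe, grab_frame
def cam(f):
    return f["mtx"],f["k1"],np.array(f["eye"]),R.from_euler('xyz',f["orientation"]).as_matrix()
def ray(f,uv):
    M,k,e,Q=cam(f)
    p=cv2.undistortPoints(np.array([[uv]],float),M,np.array([k,0,0,0,0.]))[0,0]
    # k1 applies to undistorted slopes
    d=Q@np.array([p[0],p[1],1]); return e,d
def onz(f,uv,z):
    e,d=ray(f,uv); return e+d*(z-e[2])/d[2]
def tri(f1,u1,f2,u2):
    e1,d1=ray(f1,u1);e2,d2=ray(f2,u2)
    d1/=np.linalg.norm(d1);d2/=np.linalg.norm(d2)
    A=np.stack([d1,-d2],1);s=np.linalg.lstsq(A,e2-e1,rcond=None)[0]
    a=e1+s[0]*d1;b=e2+s[1]*d2
    return (a+b)/2,np.linalg.norm(a-b)
def proj(f,X):
    M,k,e,Q=cam(f); q=(np.atleast_2d(X)-e)@Q
    q=cv2.projectPoints(q,np.zeros(3),np.zeros(3),M,np.array([k,0,0,0,0.]))[0][:,0]
    return q
def crop(f,x0,y0,x1,y1,s,name):
    c=f["pixels"][y0:y1,x0:x1,::-1]; c=cv2.resize(c,None,fx=s,fy=s,interpolation=cv2.INTER_CUBIC)
    step=20
    for x in range((x0+step-1)//step*step,x1,step):
        cv2.line(c,(int((x-x0)*s),0),(int((x-x0)*s),6),(0,255,255),1);cv2.putText(c,str(x),(int((x-x0)*s)+2,14),0,.4,(0,255,255),1)
    for y in range((y0+step-1)//step*step,y1,step):
        cv2.line(c,(0,int((y-y0)*s)),(6,int((y-y0)*s)),(0,255,255),1);cv2.putText(c,str(y),(8,int((y-y0)*s)+4),0,.4,(0,255,255),1)
    cv2.imwrite(name,c)
E
python3 - <<'E'
from h import *
import pickle
f={n:grab_frame(n) for n in("side","top")}
pickle.dump(f,open("f0.pkl","wb"))
crop(f["top"],180,200,370,320,4,"pics/tclamp.png")
crop(f["top"],380,190,520,340,4,"pics/tboard.png")
crop(f["side"],260,160,400,300,4,"pics/sclamp.png")
crop(f["side"],210,290,380,410,4,"pics/sboard.png")
E
```

```text
(no output)
```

View pics/tclamp.png

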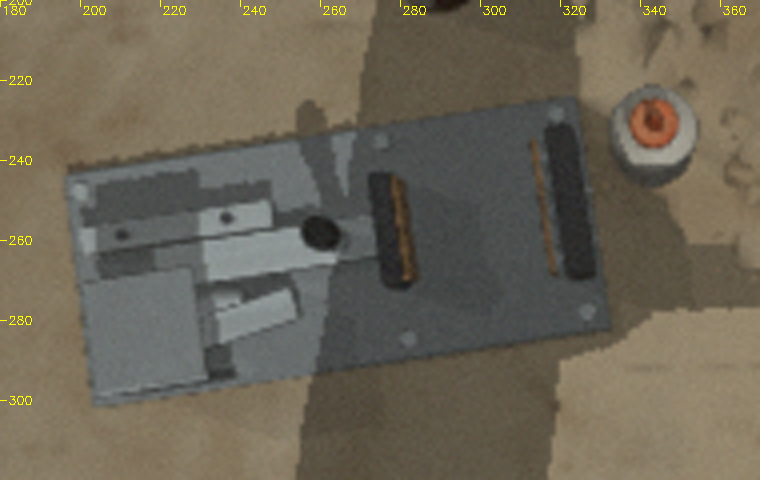

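View pics/tboard.png

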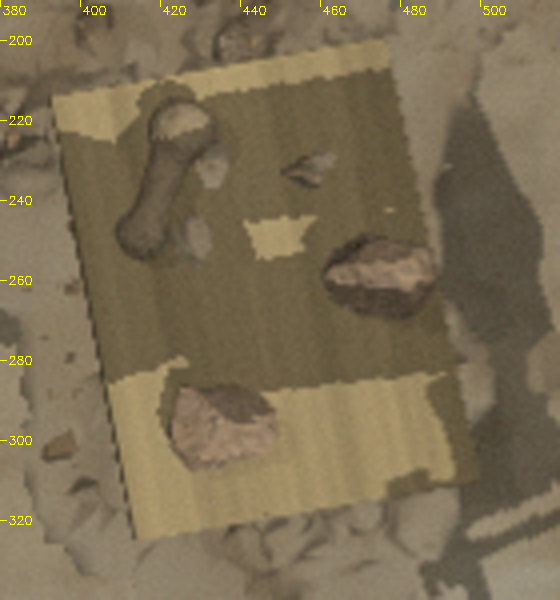

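View pics/sclamp.png

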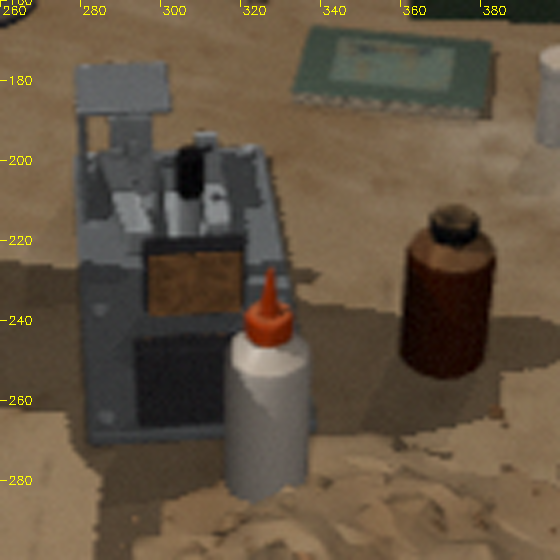

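View pics/sboard.png

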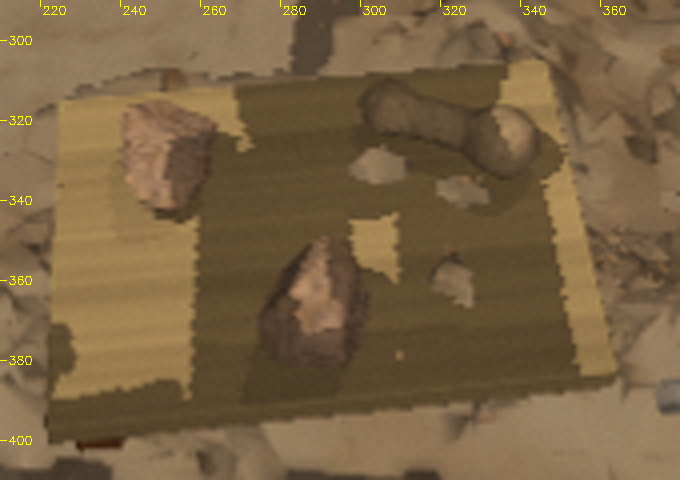

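```bash
python3 - <<'E'
from h import *
import pickle
f=pickle.load(open("f0.pkl","rb"))
crop(f["top"],410,275,470,320,12,"pics/tA.png")
crop(f["top"],450,240,500,275,14,"pics/tB.png")
crop(f["side"],230,305,275,350,13,"pics/sA.png")
crop(f["side"],265,340,310,385,13,"pics/sB.png")
import numpy as np
a=[cv2.imread(f"pics/{n}.png") for n in("tA","tB","sA","sB")]
c=np.zeros((600,800,3),np.uint8)
for i,im in enumerate(a):
    im=cv2.resize(im,(400,300)) if 0 else cv2.resize(im,None,fx=min(400/im.shape[1],300/im.shape[0]),fy=min(400/im.shape[1],300/im.shape[0]))
    y,x=divmod(i,2); c[y*300:y*300+im.shape[0],x*400:x*400+im.shape[1]]=im
cv2.imwrite("pics/st.png",c)
S={"t":f["top"],"s":f["side"]}
co=[(196.75,242),(323.75,224.25),(332.5,282),(203.25,301.25)]
X=np.array([onz(f["top"],u,.01) for u in co]);print(X)
P=np.array([[-.155,.064],[.145,.064],[.145,-.072],[-.155,-.072]])
from scipy.optimize import least_squares
def m(p):
    c,s=np.cos(p[2]),np.sin(p[2]);return np.array(p[:2])+P@np.array([[c,s],[-s,c]])
r=least_squares(lambda p:(m(p)-X[:,:2]).ravel(),[.45,.1,-1.5]);print(r.x,r.fun)
E
```

```text
[[ 0.58363928  0.2364609   0.01      ]
 [ 0.61855753 -0.05715538  0.01      ]
 [ 0.48604812 -0.07462296  0.01      ]
 [ 0.44777337  0.22058631  0.01      ]]
[ 0.53859075  0.07684877 -1.44713855] [-0.00065538  0.00209825  0.00142924 -0.0019947  -0.00102288 -0.00130176
  0.00024901  0.00119821]
```

View pics/st.png

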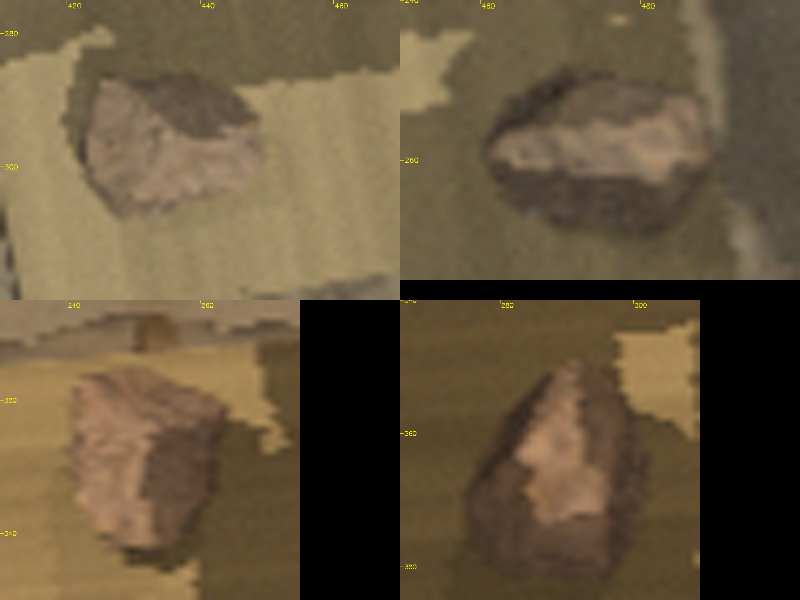

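```bash
cat > fit.py <<'E'
from h import *
import pickle
from scipy.optimize import least_squares
f=pickle.load(open("f0.pkl","rb"))
H={"A":([(422,297),(424,287),(428,286.5),(438,286.5),(444,289),(447,294),(448.5,298),(445,303),(436,306),(428,308),(424,303)],
[(240,318),(247,315.5),(253,317),(264,321.5),(261,338),(258,343),(252,345),(247,342),(241,335)]),
"B":([(460.5,258),(465,253),(473,249),(485,251),(488,254),(488,260),(484,267),(478,269),(468,267),(462,262)],
[(274,371),(280,358),(290,349),(296,354),(301,362),(299,374),(294,381),(284,381),(277,378)])}
a=np.linspace(0,2*np.pi,16,endpoint=False);D=np.stack([np.cos(a),np.sin(a)],1)
u,v=np.meshgrid(np.linspace(-np.pi,np.pi,60),np.linspace(-np.pi/2,np.pi/2,31))
U=np.stack([np.cos(v)*np.cos(u),np.cos(v)*np.sin(u),np.sin(v)],-1).reshape(-1,3)
def pts(p,size,n):
    q=U/ (np.abs(U)**n).sum(1,keepdims=True)**(1/n)*np.array(size)/2
    q=q+[0,0,size[2]/2]
    c,s=np.cos(p[2]),np.sin(p[2]);q=q@np.array([[c,s,0],[-s,c,0],[0,0,1]])
    return q+[p[0],p[1],.04]
def res(p,size,n,h):
    X=pts(p,size,n);r=[]
    for fr,hh in((f["top"],h[0]),(f["side"],h[1])):
        r.append((proj(fr,X)@D.T).max(0)-(np.array(hh)@D.T).max(0))
    return np.concatenate(r)
for k in"AB":
  c0=onz(f["top"],np.mean(H[k][0],0),.06)
  for nm,size in(("tall",(.044,.060,.046)),("flat",(.058,.056,.029))):
    best=None
    for n in(2.3,3,4,):
      for y0 in np.arange(0,np.pi,.4):
        r=least_squares(res,[c0[0],c0[1],y0],args=(size,n,H[k]),x_scale=[.01,.01,.3],diff_step=1e-3)
        if best is None or r.cost<best[0]: best=(r.cost,n,r.x)
    print(k,nm,best)
E
python3 fit.py
```

```text
A tall (np.float64(122.69856005102699), 2.3, array([ 0.45175672, -0.29901823,  3.40004391]))
A flat (np.float64(72.91484961604488), 2.3, array([ 0.45105472, -0.29679542, -1.32912784]))
B tall (np.float64(46.3972969942945), 2.3, array([ 0.52986805, -0.38567201, -0.08244042]))
B flat (np.float64(81.95237714523864), 2.3, array([ 0.52963358, -0.38360344,  1.52434388]))
```

```bash
python3 - <<'E'
from h import *
import pickle
f=pickle.load(open("f0.pkl","rb"))
t,s=f["top"],f["side"]
for a,b in [((461,260),(290,350)),((486,256),(295,371)),((482,263),(285,371)),((429,287.5),(262,322)),((438,295),(253,325)),((447,294),(262,338)),((447,294),(264,322)),((424,287),(250,316)),((428,308),(240,318)),((447,295),(254,342))]:
    print(a,b,*tri(t,a,s,b))
E
```

```text
(461, 260) (290, 350) [ 0.52891377 -0.35292156  0.06155915] 0.002058380072603771
(486, 256) (295, 371) [ 0.53902559 -0.40380836  0.06936548] 0.007973139462256477
(482, 263) (285, 371) [ 0.5227793  -0.39747045  0.05993458] 0.004223569338453641
(429, 287.5) (262, 322) [ 0.46984392 -0.2834491   0.05578496] 0.00031583818173166843
(438, 295) (253, 325) [ 0.4545282  -0.30008087  0.06518075] 0.0016135291040586875
(447, 294) (262, 338) [ 0.46471086 -0.320581    0.05185669] 0.018870069871545384
(447, 294) (264, 322) [ 0.46748677 -0.31281149  0.08782062] 0.02352865158438191
(424, 287) (250, 316) [ 0.45864023 -0.27409203  0.0637782 ] 0.02574450916550345
(428, 308) (240, 318) [ 0.42639237 -0.27883055  0.05986639] 0.00020981255348757517
(447, 295) (254, 342) [ 0.45595533 -0.32323392  0.04352949] 0.005756338396809227
```

```bash
cat >> fit.py <<'E'
print("free")
for k in"AB":
  c0=onz(f["top"],np.mean(H[k][0],0),.06)
  for n in(2,2.3,3):
   b=None
   for y0 in np.arange(0,3.1,.4):
    r=least_squares(lambda p:res(p[:3],p[3:6],n,H[k]),[c0[0],c0[1],y0,.05,.06,.04],x_scale=[.01,.01,.3,.01,.01,.01],diff_step=1e-3)
    if b is None or r.cost<b.cost:b=r
   print(k,n,b.cost,b.x.round(4))
E
python3 fit.py
```

```text
A tall (np.float64(122.69856005102699), 2.3, array([ 0.45175672, -0.29901823,  3.40004391]))
A flat (np.float64(72.91484961604488), 2.3, array([ 0.45105472, -0.29679542, -1.32912784]))
B tall (np.float64(46.3972969942945), 2.3, array([ 0.52986805, -0.38567201, -0.08244042]))
B flat (np.float64(81.95237714523864), 2.3, array([ 0.52963358, -0.38360344,  1.52434388]))
free
A 2 39.72030148839975 [ 0.4505 -0.2955  3.3972  0.049   0.0633  0.0186]
A 2.3 36.05799678731758 [ 0.4506 -0.2956  1.8207  0.061   0.0476  0.0192]
A 3 32.06267080488913 [ 0.4506 -0.2956  3.3686  0.0451  0.0574  0.0195]
B 2 15.194690191148739 [ 0.5297 -0.3844  1.5331  0.0603  0.0442  0.0343]
B 2.3 14.600639800584851 [ 0.5297 -0.3844 -0.0861  0.0426  0.0577  0.0341]
B 3 15.526697621649316 [ 0.5297 -0.3843 -0.159   0.0398  0.0534  0.0334]
```

```bash
python3 - <<'E'
from h import *
import pickle
f=pickle.load(open("f0.pkl","rb"))
t,s=f["top"],f["side"]
for a,b in [((392.7,214),(345.5,304.8)),((476.5,199.7),(363,383.5)),((413.5,324.5),(225,315)),((494.5,308.5),(222.5,391))]:
    print(a,b,*tri(t,a,s,b))
# bar post top (z .108), from top picture and side
print(tri(t,(260,258.2),s,(307.5,198)))
print(tri(t,(263,257.5),s,(307.5,210)))
th=-1.447;c,sn=np.cos(th),np.sin(th)
def W(x,y,z): return np.array([.5386+c*x-sn*y,.0768+sn*x+c*y,z])
def draw(fr,nm,box,k,slide):
    x0,y0,x1,y1=box
    im=cv2.resize(fr["pixels"][:,:,::-1],None,fx=k,fy=k,interpolation=cv2.INTER_CUBIC)
    def L(ps,col):
        q=(proj(fr,np.array([W(*p) for p in ps]))*k+k/2).astype(int);cv2.polylines(im,[q],True,col,1)
    L([(-.155,-.072,.01),(.145,-.072,.01),(.145,.064,.01),(-.155,.064,.01)],(0,0,255))
    L([(.125,-.042,.067),(.141,-.042,.067),(.141,.042,.067),(.125,.042,.067)],(0,255,0))
    L([(-.13,-.068,.097),(-.07,-.068,.097),(-.07,-.006,.097),(-.13,-.006,.097)],(255,0,0))
    for g in slide:
        L([(.011+g,-.032,.064),(.011+g,.032,.064),(-.005+g,.032,.064),(-.005+g,-.032,.064)],(0,255,255))
        L([(-.03+g+.009*np.cos(q),.009*np.sin(q),.108) for q in np.arange(0,6.3,.5)],(255,0,255))
    cv2.imwrite(nm,im[y0*k:y1*k,x0*k:x1*k])
draw(t,"pics/ov_t.png",(180,200,370,320),4,[0.0,.01,.02])
draw(s,"pics/ov_s.png",(260,160,360,300),4,[0.0,.01,.02])
E
```

```text
(392.7, 214) (345.5, 304.8) [ 0.63362838 -0.21258978  0.03703886] 0.0024983010485408077
(476.5, 199.7) (363, 383.5) [ 0.66245233 -0.39940155  0.03487785] 0.00126141950034313
(413.5, 324.5) (225, 315) [ 0.38947466 -0.250293    0.03540672] 0.001191804270005652
(494.5, 308.5) (222.5, 391) [ 0.42039288 -0.42638184  0.03712771] 0.00400930685609988
(array([0.53791004, 0.07599523, 0.10659309]), np.float64(0.0011222374228567727))
(array([0.5396025 , 0.07438129, 0.07205003]), np.float64(0.0025867319757374658))
```

View pics/ov_t.png

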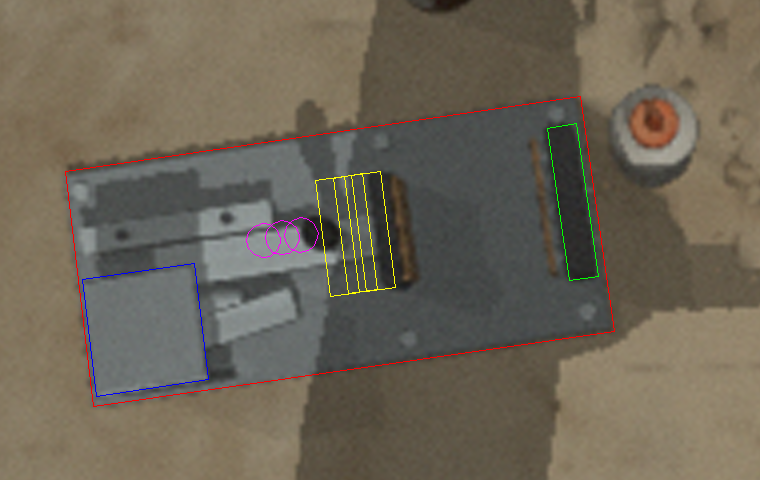

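View pics/ov_s.png

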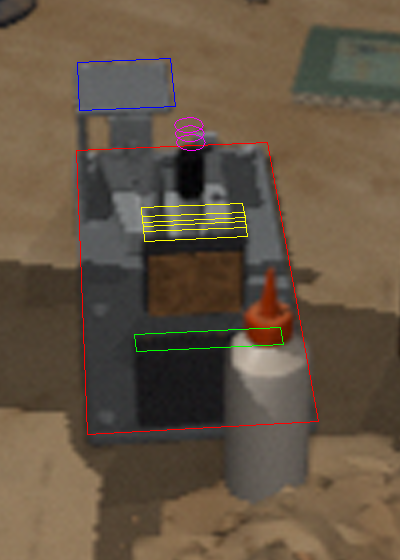

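```bash
cat >> h.py <<'E'
TH=-1.447;C0=np.array([.5386,.0768,0.])
RC=R.from_euler('z',TH).as_matrix()
def W(x,y,z): return C0+RC@np.array([x,y,z])
def toC(p): return RC.T@(np.asarray(p)-C0)
def plan(target=None,yaw=None,o=None):
    o=o or observe(); Q=R.from_euler('xyz',o["tcp_rot"]).as_matrix()
    print("t",round(o["time_s"],2),"pos",o["tool_pos"].round(4),"clamp",toC(o["tool_pos"]).round(4),"rpy",o["tcp_rot"].round(3),"F",o["wrist_force"].round(1),"w",round(o["gripper_width"],4),"q",o["qpos"].round(2))
    if target is not None: print("tool shift mm",(1000*Q.T@(np.array(target)-o["tool_pos"])).round(1))
    if yaw is not None: print("roll deg",np.degrees(-(yaw-o["tcp_rot"][2])).round(1))
E
python3 - <<'E'
from h import *
import pickle
f=pickle.load(open("f0.pkl","rb"));t=f["top"]
print("glue",toC(onz(t,(343,230),.154)),"brown",toC(onz(t,(287.5,186),.105)),W(.045,0,0), W(.079,0,0))
plan(W(.05,0,.2),1.695)
E
```

```text
glue [0.18073997 0.02722617 0.154     ] brown [0.07873487 0.14321194 0.105     ] [0.54415662 0.03214438 0.        ] [ 0.54835495 -0.00159541  0.        ]
t 0.2 pos [ 0.2093 -0.5353  0.2134] clamp [ 0.5667 -0.4023  0.2134] rpy [-3.141 -0.     0.373] F [-0.5 -0.5  0.8] w 0.0913 q [-1.22  0.32  1.57  0.    1.26 -0.02]
tool shift mm [ 517.2 -401.6   13.9]
roll deg -75.8
```

Request:
step_arm --pt "0.026 -0.02 0 0" --pt "0.026 -0.02 0 0" --pt "0.026 -0.02 0 0" --pt "0.026 -0.02 0 0" --pt "0.026 -0.02 0 0" --pt "0.026 -0.02 0 0" --pt "0.026 -0.02 0 0" --pt "0.026 -0.02 0 0" --pt "0.026 -0.02 0 0" --pt "0.026 -0.02 0 0" --jaw 0 --newtons 20

```text
time_s: 1.03
tool_pos: [0.3792, -0.253, 0.214]
tcp_rot: [3.141, -0.0, 0.373]
wrist_force: [0.8, 0.9, -0.4]
gripper_width: 0.0276
```

Request:
step_arm --pt "0.026 -0.02 0 0" --pt "0.026 -0.02 0 0" --pt "0.026 -0.02 0 0" --pt "0.026 -0.02 0 0" --pt "0.026 -0.02 0 0" --pt "0.026 -0.02 0 0" --pt "0.026 -0.02 0 0" --pt "0.026 -0.02 0 0" --pt "0.026 -0.02 0 0" --pt "0.026 -0.02 0 0"

```text
time_s: 1.87
tool_pos: [0.5485, 0.028, 0.2138]
tcp_rot: [3.141, 0.0, 0.373]
wrist_force: [0.5, -0.2, 0.2]
gripper_width: 0.0004
```

Request:
step_arm --pt "0 0 0 -7" --pt "0 0 0 -7" --pt "0 0 0 -7" --pt "0 0 0 -7" --pt "0 0 0 -7" --pt "0 0 0 -7" --pt "0 0 0 -7" --pt "0 0 0 -7" --pt "0 0 0 -7" --pt "0 0 0 -7"

```text
time_s: 2.7
tool_pos: [0.5479, 0.0264, 0.2137]
tcp_rot: [-3.141, 0.0, 1.601]
wrist_force: [-1.4, -0.5, -0.3]
gripper_width: 0.0009
```

```bash
python3 -c "
from h import *
plan(W(.045,0,.085),1.695)"
```

```text
t 2.7 pos [0.5479 0.0264 0.2137] clamp [0.0511 0.003  0.2137] rpy [-3.141  0.     1.601] F [-1.4 -0.5 -0.3] w 0.0009 q [ 0.03  0.28  1.63 -0.    1.24 -0.  ]
tool shift mm [  5.8  -3.5 128.7]
roll deg -5.4
```

Request:
step_arm --pt "0.003 -0.003 0 -5.4" --pt "0 0 0.032 0" --pt "0 0 0.032 0" --pt "0 0 0.032 0" --pt "0 0 0.032 0" --pt "0 0 0 0"

```text
time_s: 3.2
tool_pos: [0.5401, 0.0292, 0.0802]
tcp_rot: [-3.129, -0.001, 1.689]
wrist_force: [-1.1, 0.8, -0.9]
gripper_width: 0.0006
```

```bash
python3 -c "
from h import *
plan(W(.010,0,.085),1.695)
for n,b in (('top',(180,200,370,320)),('side',(260,150,400,300))):
    crop(grab_frame(n),*b,4,f'pics/a_{n}.png')"
```

```text
t 3.2 pos [0.5401 0.0292 0.0802] clamp [ 0.0475 -0.0044  0.0802] rpy [-3.129e+00 -1.000e-03  1.689e+00] F [-1.1  0.8 -0.9] w 0.0006 q [ 0.03  0.39  1.82 -0.    0.94 -0.09]
tool shift mm [37.5  4.1 -4.8]
roll deg -0.4
```

View pics/a_side.png

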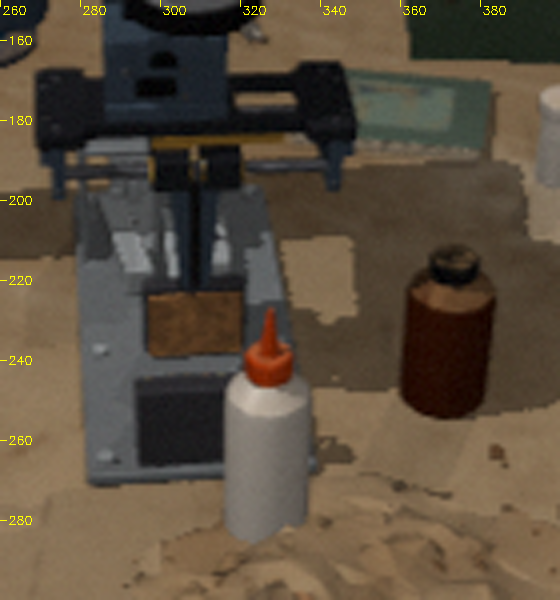

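View pics/a_top.png

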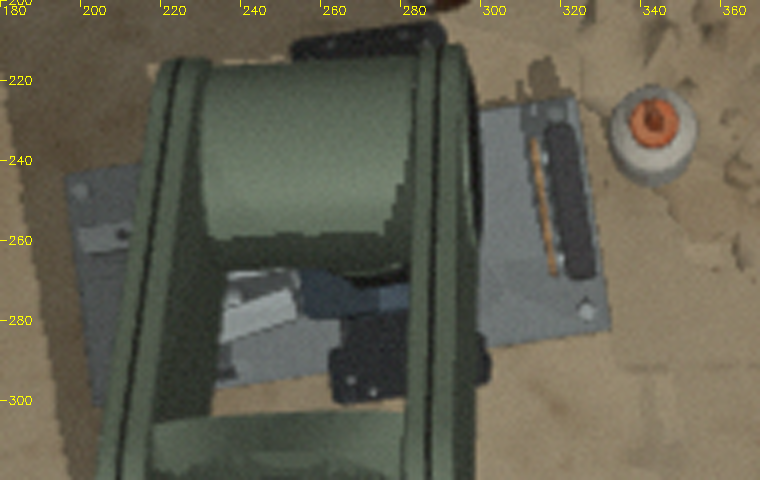

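Request:
step_arm --pt "0.007 0.004 -0.004 0" --pt "0.006 0 0 0" --pt "0.006 0 0 0" --pt "0.005 0 0 0" --pt "0.005 0 0 0" --pt "0.005 0 0 0" --pt "0.004 0 0 0" --pt "0 0 0 0"

```text
time_s: 3.97
tool_pos: [0.5446, 0.0683, 0.0902]
tcp_rot: [3.141, -0.0, 1.689]
wrist_force: [0.3, -1.6, 1.1]
gripper_width: 0.0006
```

```bash
python3 -c "
from h import *
plan(W(.010,0,.085),1.695)"
```

```text
t 3.97 pos [0.5446 0.0683 0.0902] clamp [0.0092 0.0049 0.0902] rpy [ 3.141 -0.     1.689] F [ 0.3 -1.6  1.1] w 0.0006 q [ 0.1   0.39  1.8   0.    0.95 -0.01]
tool shift mm [-0.9 -4.9  5.2]
roll deg -0.3
```

Request:
step_arm --pt "-0.01 0 0 0" --pt "0 0 -0.03 0" --pt "0 0 -0.04 0" --pt "0 0 -0.04 0" --pt "0 0 0 6.2" --pt "0 0 0 6.2" --jaw 1

```text
time_s: 4.47
tool_pos: [0.5465, 0.0576, 0.2022]
tcp_rot: [3.138, -0.002, 1.467]
wrist_force: [-0.8, -0.7, -0.8]
gripper_width: 0.0375
```

```bash
python3 -c "
from h import *
plan([.530,-.385,.15],1.47)"
```

```text
t 4.47 pos [0.5465 0.0576 0.2022] clamp [0.02   0.0055 0.2022] rpy [ 3.138e+00 -2.000e-03  1.467e+00] F [-0.8 -0.7 -0.8] w 0.0375 q [0.08 0.29 1.64 0.   1.21 0.19]
tool shift mm [-442.    29.4   51.4]
roll deg -0.2
```

Request:
step_arm --pt "-0.034 0.0023 0 0" --pt "-0.034 0.0023 0 0" --pt "-0.034 0.0023 0 0" --pt "-0.034 0.0023 0 0" --pt "-0.034 0.0023 0 0" --pt "-0.034 0.0023 0 0" --pt "-0.034 0.0023 0 0" --pt "-0.034 0.0023 0 0" --pt "-0.034 0.0023 0 0" --pt "-0.034 0.0023 0 0"

```text
time_s: 5.3
tool_pos: [0.534, -0.2844, 0.199]
tcp_rot: [-3.14, -0.002, 1.472]
wrist_force: [0.9, -0.3, -0.8]
gripper_width: 0.0911
```

Request:
step_arm --pt "-0.034 0.0023 0 0" --pt "-0.034 0.0023 0 0" --pt "-0.034 0.0023 0.01 0" --pt "0 0 0.02 0" --pt "0 0 0.02 0" --pt "0 0 0 0" --pt "0 0 0 0"

```text
time_s: 5.88
tool_pos: [0.5307, -0.3846, 0.1482]
tcp_rot: [-3.138, -0.003, 1.472]
wrist_force: [1.2, 0.3, -0.0]
gripper_width: 0.0911
```

```bash
python3 -c "
from h import *
plan([.530,-.385,.048],1.47)
crop(grab_frame('side'),210,250,380,410,4,'pics/b_side.png')
crop(grab_frame('top'),180,200,370,320,4,'pics/b_top.png')"
```

```text
t 5.88 pos [ 0.5307 -0.3846  0.1482] clamp [ 0.4569 -0.0648  0.1482] rpy [-3.138e+00 -3.000e-03  1.472e+00] F [ 1.2  0.3 -0. ] w 0.0911 q [-0.65  0.49  1.46  0.    1.19 -0.55]
tool shift mm [ -0.7  -0.3 100.2]
roll deg 0.1
```

View pics/b_side.png

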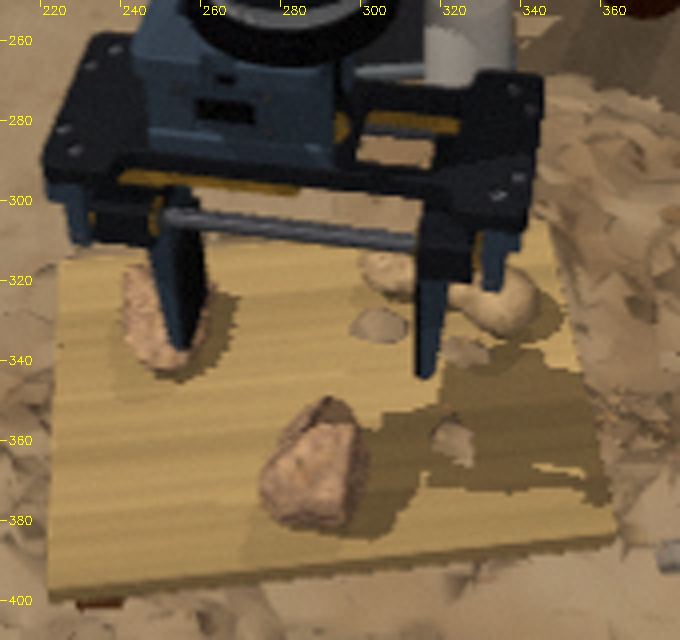

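View pics/b_top.png

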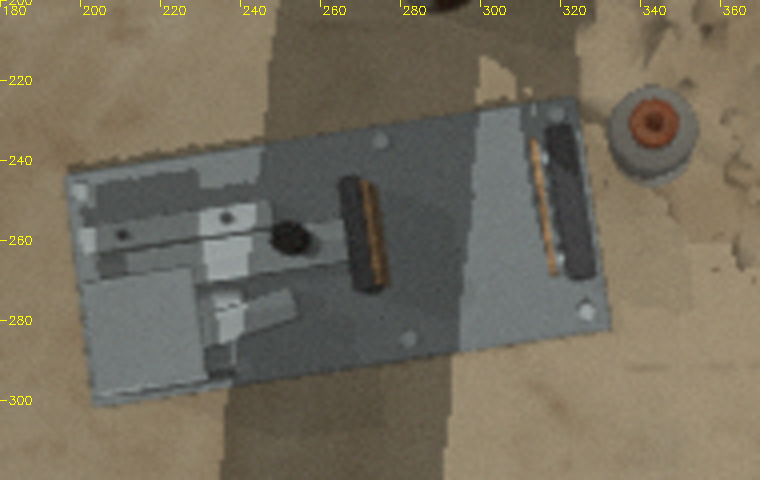

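Request:
step_arm --pt "0 0 0.025 0" --pt "0 0 0.025 0" --pt "0 0 0.02 0" --pt "0 0 0.015 0" --pt "0 0 0.009 0" --pt "0 0 0.005 0" --pt "0 0 0 0" --pt "0 0 0 0"

```text
time_s: 6.65
tool_pos: [0.5327, -0.3856, 0.0522]
tcp_rot: [3.14, 0.001, 1.473]
wrist_force: [-0.4, -0.2, -0.6]
gripper_width: 0.0913
```

```bash
python3 -c "
from h import *
plan([.530,-.385,.048],1.47)
crop(grab_frame('side'),210,250,380,410,4,'pics/c_side.png')"
```

```text
t 6.65 pos [ 0.5327 -0.3856  0.0522] clamp [ 0.4581 -0.0629  0.0522] rpy [3.140e+00 1.000e-03 1.473e+00] F [-0.4 -0.2 -0.6] w 0.0913 q [-0.64  0.57  1.58  0.    0.99 -0.55]
tool shift mm [ 0.3 -2.8  4.2]
roll deg 0.2
```

View pics/c_side.png

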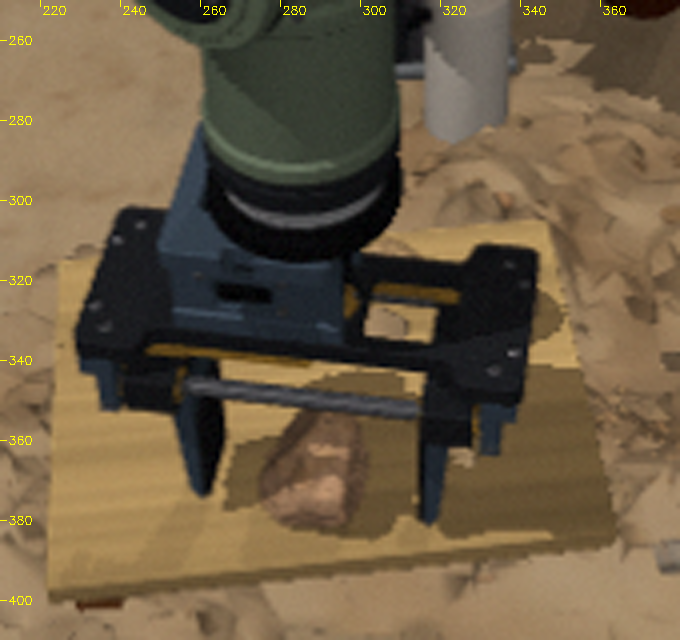

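```bash
python3 -c "
from h import *
import pickle
s=pickle.load(open('f0.pkl','rb'))['side']
p=np.array([.5327,-.3856,.052])
for d in ([0,0,0],[-.045,.016,0],[-.045,-.016,0],[.045,-.016,0]): print(d,proj(s,p+d))"
```

```text
[0, 0, 0] [[290.1832341  368.41731324]]
[-0.045, 0.016, 0] [[265.93214726 360.08125803]]
[-0.045, -0.016, 0] [[263.68625015 375.11386842]]
[0.045, -0.016, 0] [[315.24424697 377.00638835]]
```

Request:
step_arm --pt "0 -0.001 0.003 0" --pt "0 0 0 0" --pt "0 0 0 0" --pt "0 0 0 0" --pt "0 0 0 0" --pt "0 0 0 0" --pt "0 0 0 0" --pt "0 0 0 0" --pt "0 0 0 0" --pt "0 0 0 0" --jaw 0 --newtons 25

```text
time_s: 7.53
tool_pos: [0.5308, -0.3851, 0.048]
tcp_rot: [-3.141, 0.0, 1.472]
wrist_force: [0.0, -0.1, 0.4]
gripper_width: 0.044
```

Request:
step_arm --pt "0 0 0 0" --pt "0 0 -0.01 0" --pt "0 0 -0.02 0" --pt "0 0 -0.03 0" --pt "0 0 -0.03 0" --pt "0 0 -0.03 0" --pt "0 0 -0.02 0" --pt "0 0 -0.01 0" --pt "0 0 0 0" --pt "0 0 0 0"

```text
time_s: 8.37
tool_pos: [0.5306, -0.3848, 0.1973]
tcp_rot: [-3.141, -0.0, 1.472]
wrist_force: [-1.1, 0.6, -3.1]
gripper_width: 0.0436
```

```bash
python3 -c "
from h import *
plan(W(.085,0,.22),1.695)
crop(grab_frame('side'),210,200,380,350,4,'pics/d_side.png')
crop(grab_frame('top'),380,190,520,340,4,'pics/d_top.png')"
```

```text
t 8.37 pos [ 0.5306 -0.3848  0.1973] clamp [ 0.4571 -0.0649  0.1973] rpy [-3.141 -0.     1.472] F [-1.1  0.6 -3.1] w 0.0436 q [-0.64  0.46  1.39  0.    1.29 -0.55]
tool shift mm [377.2 -18.7 -22.5]
roll deg -12.8
```

View pics/d_side.png

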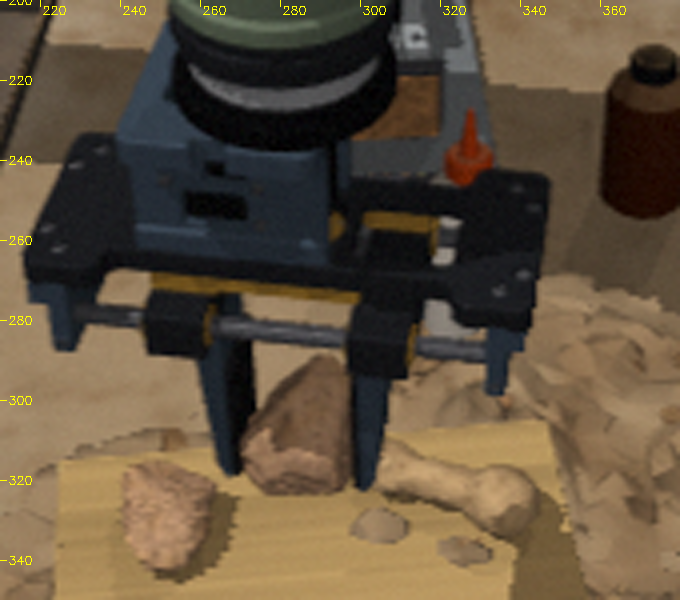

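Request:
step_arm --pt "0.02 -0.001 -0.01 0" --pt "0.034 -0.002 -0.01 0" --pt "0.034 -0.002 0 0" --pt "0.034 -0.002 0 0" --pt "0.034 -0.002 0 0" --pt "0.034 -0.002 0 0" --pt "0.034 -0.002 0 0" --pt "0.034 -0.002 0 0" --pt "0.034 -0.002 0 0" --pt "0.034 -0.002 0 0"

```text
time_s: 9.3
tool_pos: [0.543, -0.0571, 0.2161]
tcp_rot: [-3.138, -0.0, 1.472]
wrist_force: [0.9, 0.3, -2.6]
gripper_width: 0.0437
```

Request:
step_arm --pt "0.033 -0.001 0 0" --pt "0.023 -0.001 0 0" --pt "0 0 0 -6.4" --pt "0 0 0 -6.4" --pt "0 0 0 0" --pt "0 0 0 0"

```text
time_s: 9.8
tool_pos: [0.5469, -0.0028, 0.2165]
tcp_rot: [-3.139, -0.0, 1.693]
wrist_force: [0.1, -0.2, -2.2]
gripper_width: 0.0438
```

```bash
python3 -c "
from h import *
plan(W(.079,0,.025),1.695)
crop(grab_frame('side'),240,130,400,290,4,'pics/e_side.png')"
```

```text
t 9.8 pos [ 0.5469 -0.0028  0.2165] clamp [ 0.08   -0.0016  0.2165] rpy [-3.139 -0.     1.693] F [ 0.1 -0.2 -2.2] w 0.0438 q [-0.03  0.28  1.62 -0.    1.25 -0.15]
tool shift mm [  0.9   2.1 191.5]
roll deg -0.1
```

View pics/e_side.png

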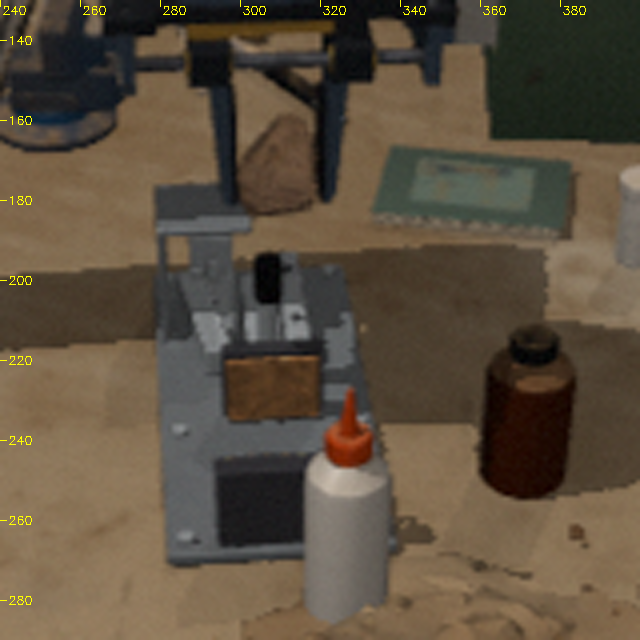

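Request:
step_arm --pt "0.001 0.002 0.03 0" --pt "0 0 0.035 0" --pt "0 0 0.035 0" --pt "0 0 0.03 0" --pt "0 0 0.02 0" --pt "0 0 0.015 0" --pt "0 0 0.01 0" --pt "0 0 0 0" --pt "0 0 0 0"

```text
time_s: 10.6
tool_pos: [0.5496, -0.0019, 0.0429]
tcp_rot: [-3.141, -0.0, 1.694]
wrist_force: [0.6, -0.6, -2.1]
gripper_width: 0.0435
```

```bash
python3 -c "
from h import *
plan(W(.079,0,.018),1.695)
crop(grab_frame('side'),240,130,400,290,4,'pics/g_side.png')
crop(grab_frame('top'),180,200,370,320,4,'pics/g_top.png')"
```

```text
t 10.6 pos [ 0.5496 -0.0019  0.0429] clamp [0.0795 0.0012 0.0429] rpy [-3.141 -0.     1.694] F [ 0.6 -0.6 -2.1] w 0.0435 q [-0.02  0.44  1.85 -0.    0.84 -0.15]
tool shift mm [ 0.5 -1.2 24.9]
roll deg -0.0
```

View pics/g_side.png

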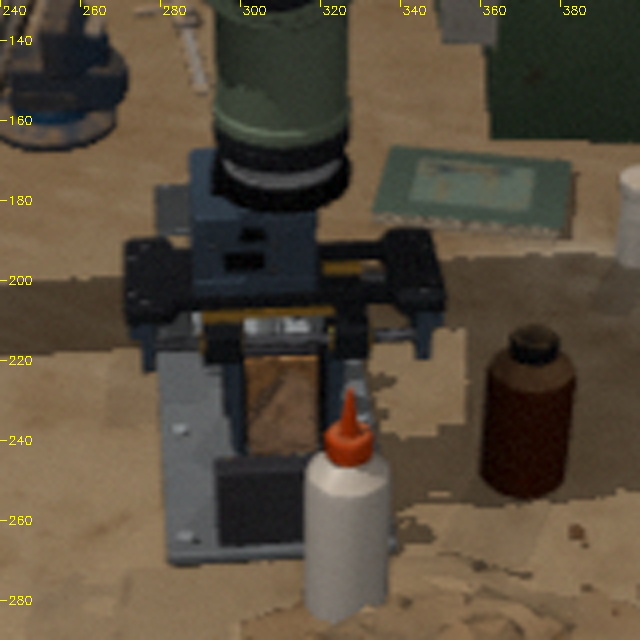

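View pics/g_top.png

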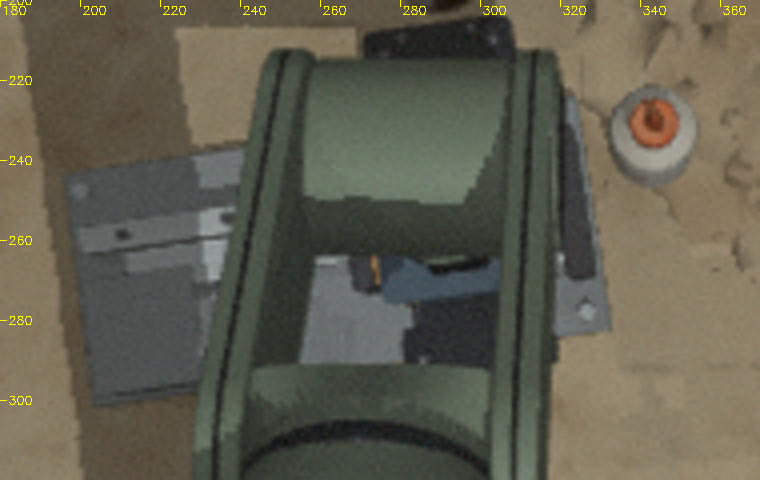

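Request:
step_arm --pt "0 0 0.008 0" --pt "0 0 0.006 0" --pt "0 0 0.004 0" --pt "0 0 0.003 0" --pt "0 0 0.002 0" --pt "0 0 0.001 0" --pt "0 0 0 0" --pt "0 0 0 0"

```text
time_s: 11.37
tool_pos: [0.5496, -0.0017, 0.019]
tcp_rot: [3.141, 0.0, 1.696]
wrist_force: [-0.5, -0.2, -2.2]
gripper_width: 0.0437
```

```bash
python3 -c "
from h import *
plan(W(.079,0,.018),1.695)"
```

```text
t 11.37 pos [ 0.5496 -0.0017  0.019 ] clamp [0.0792 0.0012 0.019 ] rpy [3.141 0.    1.696] F [-0.5 -0.2 -2.2] w 0.0437 q [-0.02  0.48  1.88 -0.    0.79 -0.15]
tool shift mm [ 0.2 -1.2  1. ]
roll deg 0.0
```

Request:
step_arm --pt "0 0 0.001 0" --pt "0 0 0.001 0" --pt "0 0 0 0"

```text
time_s: 11.62
tool_pos: [0.5498, -0.0017, 0.0179]
tcp_rot: [3.141, 0.0, 1.696]
wrist_force: [-1.0, -0.2, 4.6]
gripper_width: 0.0435
```

```bash
python3 -c "
from h import *
plan(W(.079,0,.018),1.695)"
```

```text
t 11.62 pos [ 0.5498 -0.0017  0.0179] clamp [0.0793 0.0015 0.0179] rpy [3.141 0.    1.696] F [-1.  -0.2  4.6] w 0.0435 q [-0.02  0.48  1.88 -0.    0.79 -0.15]
tool shift mm [ 0.3 -1.5 -0.1]
roll deg 0.0
```

Request:
step_arm --pt "0 0 0 0" --pt "0 0 0 0" --pt "0 0 0 0" --pt "0 0 0 0" --pt "0 0 0 0" --pt "0 0 0 0" --pt "0 0 0 0" --jaw 0.85

```text
time_s: 12.2
tool_pos: [0.5495, -0.0017, 0.0168]
tcp_rot: [-3.141, 0.0, 1.696]
wrist_force: [0.2, 0.3, -0.1]
gripper_width: 0.0772
```

Request:
step_arm --pt "0 0 -0.01 0" --pt "0 0 -0.02 0" --pt "0 0 -0.03 0" --pt "0 0 -0.035 0" --pt "0 0 -0.035 0" --pt "0 0 -0.03 0" --pt "0 0 0 0" --pt "0 0 0 0"

```text
time_s: 12.87
tool_pos: [0.5506, -0.0017, 0.1796]
tcp_rot: [3.136, 0.001, 1.696]
wrist_force: [-0.0, 0.5, -0.2]
gripper_width: 0.0773
```

```bash
python3 -c "
from h import *
plan(W(-.05,0,.2),1.695)
crop(grab_frame('side'),240,130,400,290,4,'pics/i_side.png')"
```

```text
t 12.87 pos [ 0.5506 -0.0017  0.1796] clamp [0.0794 0.0022 0.1796] rpy [3.136e+00 1.000e-03 1.696e+00] F [-0.   0.5 -0.2] w 0.0773 q [-0.02  0.3   1.68 -0.    1.15 -0.15]
tool shift mm [129.3  -1.9 -20.5]
roll deg 0.0
```

View pics/i_side.png

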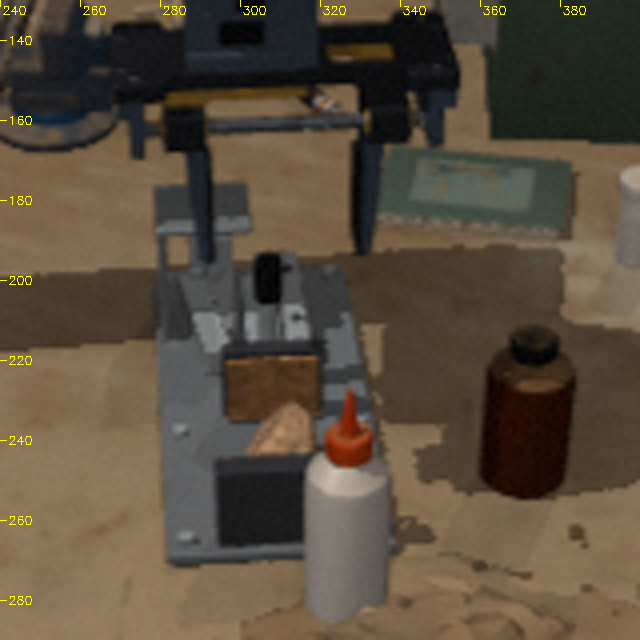

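Request:
step_arm --pt "0.02 0 -0.02 0" --pt "0.03 0 0 0" --pt "0.03 0 0 0" --pt "0.03 -0.001 0 0" --pt "0.017 -0.001 0 0" --pt "0 0 0 0" --pt "0 0 0 0" --jaw 0

```text
time_s: 13.5
tool_pos: [0.5307, 0.1244, 0.1955]
tcp_rot: [-3.138, 0.001, 1.698]
wrist_force: [1.0, -0.9, -0.1]
gripper_width: 0.0338
```

```bash
python3 -c "
from h import *
plan(W(-.048,0,.095),1.695)
crop(grab_frame('top'),180,200,370,320,4,'pics/j_top.png')"
```

```text
t 13.5 pos [0.5307 0.1244 0.1955] clamp [-0.0482 -0.002   0.1955] rpy [-3.138e+00  1.000e-03  1.698e+00] F [ 1.  -0.9 -0.1] w 0.0338 q [ 0.21  0.29  1.66 -0.    1.2   0.08]
tool shift mm [-1.000e-01  2.300e+00  1.005e+02]
roll deg 0.2
```

View pics/j_top.png

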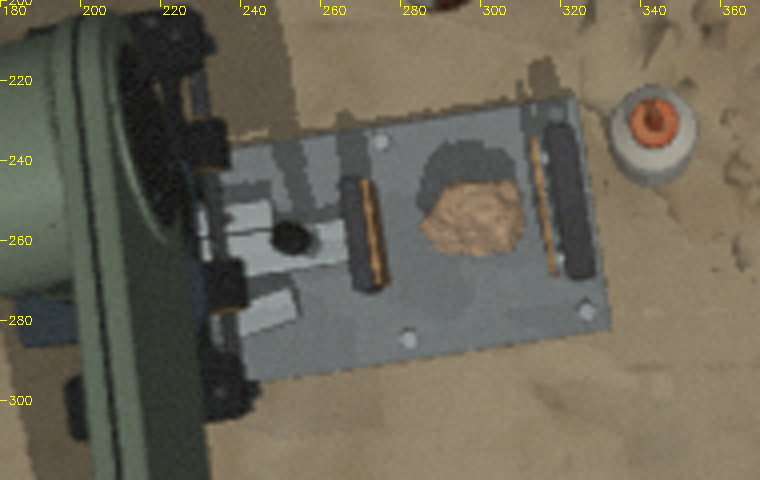

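Request:
step_arm --pt "0 0.001 0.02 0" --pt "0 0.001 0.02 0" --pt "0 0 0.02 0" --pt "0 0 0.02 0" --pt "0 0 0.015 0" --pt "0 0 0.005 0" --pt "0 0 0 0" --pt "0 0 0 0"

```text
time_s: 14.22
tool_pos: [0.5341, 0.1236, 0.0972]
tcp_rot: [3.141, 0.0, 1.695]
wrist_force: [-0.2, -0.5, -0.3]
gripper_width: 0.0003
```

```bash
python3 -c "
from h import *
plan(W(-.008,0,.095),1.695)"
```

```text
t 14.22 pos [0.5341 0.1236 0.0972] clamp [-0.047   0.0013  0.0972] rpy [3.141 0.    1.695] F [-0.2 -0.5 -0.3] w 0.0003 q [ 0.21  0.38  1.8  -0.    0.97  0.08]
tool shift mm [-39.   -1.3   2.2]
roll deg -0.0
```

Push 28 mm first, then feel for the lump and pad.

Request:
step_arm --pt "-0.005 -0.001 0.002 0" --pt "-0.005 0 0 0" --pt "-0.005 0 0 0" --pt "-0.004 0 0 0" --pt "-0.004 0 0 0" --pt "-0.003 0 0 0" --pt "-0.003 0 0 0" --pt "0 0 0 0"

```text
time_s: 14.88
tool_pos: [0.5362, 0.0951, 0.0952]
tcp_rot: [3.142, -0.0, 1.695]
wrist_force: [-0.2, 3.6, 1.3]
gripper_width: 0.0005
```

```bash
python3 -c "
from h import *
plan(W(-.008,0,.095),1.695)
crop(grab_frame('top'),180,200,370,320,4,'pics/k_top.png')"
```

```text
t 14.88 pos [0.5362 0.0951 0.0952] clamp [-0.0185 -0.0001  0.0952] rpy [ 3.142 -0.     1.695] F [-0.2  3.6  1.3] w 0.0005 q [0.15 0.38 1.81 0.   0.96 0.03]
tool shift mm [-10.5   0.1   0.2]
roll deg 0.0
```

View pics/k_top.png

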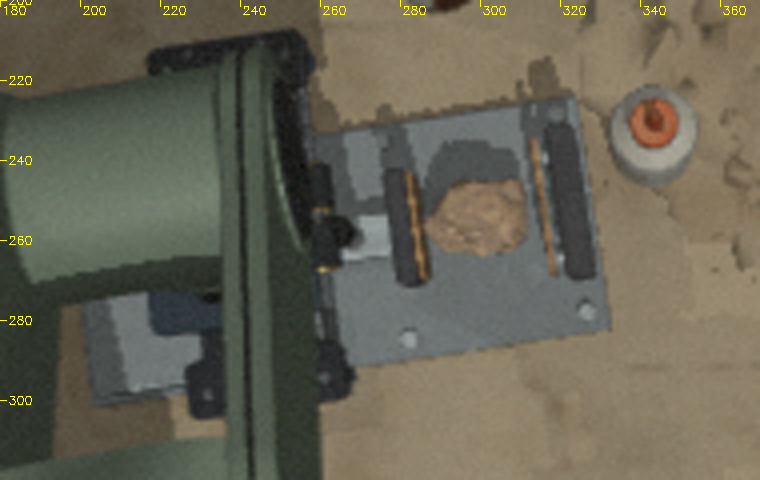

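Request:
step_arm --pt "-0.002 0 0 0" --pt "-0.002 0 0 0" --pt "-0.002 0 0 0" --pt "0 0 0 0"

```text
time_s: 15.27
tool_pos: [0.5367, 0.0897, 0.095]
tcp_rot: [-3.141, -0.001, 1.696]
wrist_force: [-1.2, 4.1, 2.5]
gripper_width: -0.0004
```

Request:
step_arm --pt "-0.002 0 0 0" --pt "0 0 0 0"

```text
time_s: 15.43
tool_pos: [0.537, 0.0878, 0.095]
tcp_rot: [-3.141, -0.001, 1.696]
wrist_force: [-0.6, 5.6, 3.0]
gripper_width: 0.0005
```

Request:
step_arm --pt "-0.002 0 0 0" --pt "0 0 0 0"

```text
time_s: 15.6
tool_pos: [0.5372, 0.086, 0.095]
tcp_rot: [-3.141, -0.001, 1.696]
wrist_force: [-0.6, 5.6, 3.2]
gripper_width: 0.0005
```

Request:
step_arm --pt "-0.002 0 0 0" --pt "0 0 0 0"

```text
time_s: 15.77
tool_pos: [0.5375, 0.0843, 0.095]
tcp_rot: [-3.141, -0.002, 1.695]
wrist_force: [0.5, 6.7, 3.8]
gripper_width: 0.0005
```

Request:
step_arm --pt "-0.0015 0 0 0" --pt "0 0 0 0"

```text
time_s: 15.93
tool_pos: [0.5376, 0.0832, 0.095]
tcp_rot: [-3.141, -0.002, 1.695]
wrist_force: [-0.8, 8.2, 3.6]
gripper_width: 0.0004
```

```bash
python3 -c "
from h import *
plan(W(-.006,0,.095),1.695)
crop(grab_frame('top'),250,210,350,290,7,'pics/l_top.png')"
```

```text
t 15.93 pos [0.5376 0.0832 0.095 ] clamp [-0.0065 -0.0002  0.095 ] rpy [-3.141e+00 -2.000e-03  1.695e+00] F [-0.8  8.2  3.6] w 0.0004 q [0.13 0.38 1.81 0.   0.96 0.01]
tool shift mm [-0.5  0.2  0. ]
roll deg 0.0
```

View pics/l_top.png

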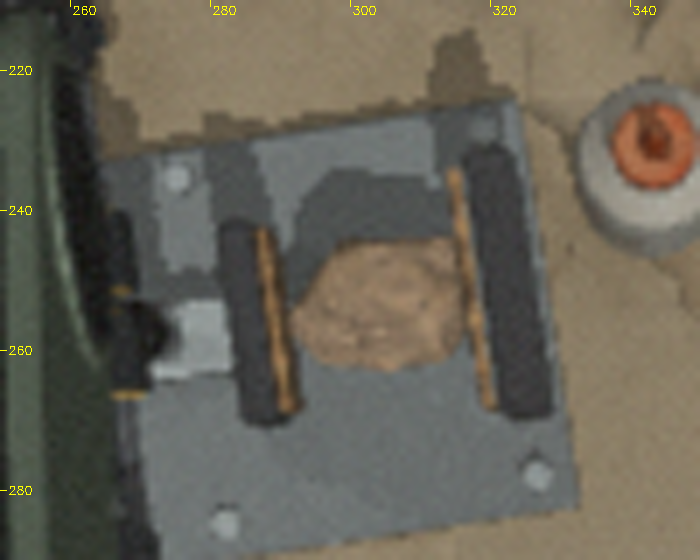

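Request:
step_arm --pt "0.008 0 0 0" --pt "0 0 -0.03 0" --pt "0 0 -0.04 0" --pt "0 0 -0.04 0" --pt "0 0 -0.04 0" --pt "-0.03 0 0 0" --pt "-0.035 0 0 0" --pt "-0.035 0 0 0" --pt "-0.035 0 0 0" --pt "-0.035 0 0 0"

```text
time_s: 16.82
tool_pos: [0.5571, -0.0809, 0.2443]
tcp_rot: [-3.139, 0.002, 1.696]
wrist_force: [0.6, -0.6, -0.2]
gripper_width: 0.0006
```

Request:
step_arm --pt "-0.035 0 0 0" --pt "-0.035 0 0 0" --pt "-0.035 0 0 0" --pt "-0.035 0 0 0" --pt "-0.035 0 0 0" --pt "-0.035 0 0 0" --pt "-0.035 0 0 0" --pt "-0.035 0 0 0" --pt "-0.035 0 0 0" --pt "-0.035 0 0 0"

```text
time_s: 17.65
tool_pos: [0.6005, -0.428, 0.2438]
tcp_rot: [-3.138, -0.0, 1.695]
wrist_force: [-0.4, 0.9, 0.3]
gripper_width: 0.0005
```

```bash
python3 -c "
from h import *
import pickle
plan([.08,-.6,.25],1.695)
f={n:grab_frame(n) for n in ('side','top')}
pickle.dump(f,open('f1.pkl','wb'))
crop(f['side'],265,160,355,280,5,'pics/m_side.png')
crop(f['top'],190,210,340,310,5,'pics/m_top.png')"
```

```text
t 17.65 pos [ 0.6005 -0.428   0.2438] clamp [ 0.5085 -0.0009  0.2438] rpy [-3.138 -0.     1.695] F [-0.4  0.9  0.3] w 0.0005 q [-0.63  0.58  1.06 -0.    1.5  -0.76]
tool shift mm [-106.1 -537.8   -4.1]
roll deg 0.0
```

View pics/m_side.png

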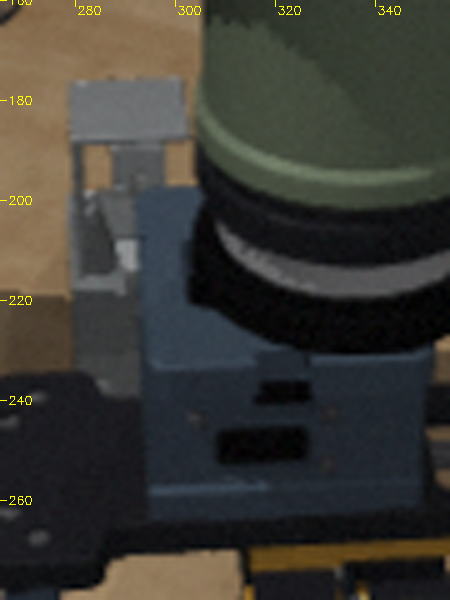

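View pics/m_top.png

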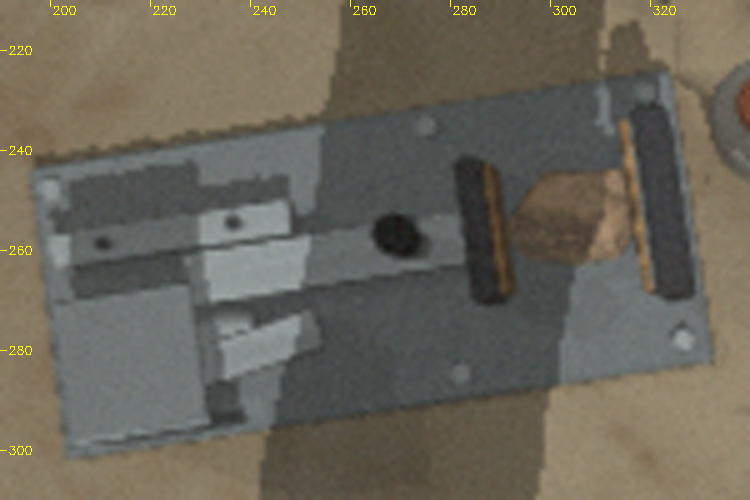

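Request:
step_arm --pt "-0.0066 -0.0336 0 0" --pt "-0.0066 -0.0336 0 0" --pt "-0.0066 -0.0336 0 0" --pt "-0.0066 -0.0336 0 0" --pt "-0.0066 -0.0336 0 0" --pt "-0.0066 -0.0336 0 0" --pt "-0.0066 -0.0336 0 0" --pt "-0.0066 -0.0336 0 0" --pt "-0.0066 -0.0336 0 0" --pt "-0.0066 -0.0336 0 0"

```text
time_s: 18.58
tool_pos: [0.2743, -0.5325, 0.2444]
tcp_rot: [-3.139, -0.001, 1.696]
wrist_force: [-0.5, 0.8, -0.3]
gripper_width: 0.0006
```

Request:
step_arm --pt "-0.0066 -0.0336 0 0" --pt "-0.0066 -0.0336 0 0" --pt "-0.0066 -0.0336 0 0" --pt "-0.0066 -0.0336 0 0" --pt "-0.0066 -0.0336 0 0" --pt "-0.0066 -0.0336 0 0" --pt "0 0 0 0"

```text
time_s: 19.17
tool_pos: [0.0756, -0.5982, 0.2442]
tcp_rot: [-3.136, -0.002, 1.691]
wrist_force: [-0.5, 0.3, -0.4]
gripper_width: 0.0003
```

```bash
python3 -c "
from h import *
import pickle
plan([.1,-.8,.25],1.695)
f={n:grab_frame(n) for n in ('side','top')}
pickle.dump(f,open('f2.pkl','wb'))
crop(f['side'],265,160,355,280,5,'pics/n_side.png')
cv2.imwrite('pics/n_full.png',f['side']['pixels'][:,:,::-1])
"
```

```text
t 19.17 pos [ 0.0756 -0.5982  0.2442] clamp [ 0.6126 -0.5428  0.2442] rpy [-3.136e+00 -2.000e-03  1.691e+00] F [-0.5  0.3 -0.4] w 0.0003 q [-1.46  0.35  1.44 -0.01  1.35 -1.58]
tool shift mm [-203.3   -0.    -6.2]
roll deg -0.2
```

View pics/n_side.png

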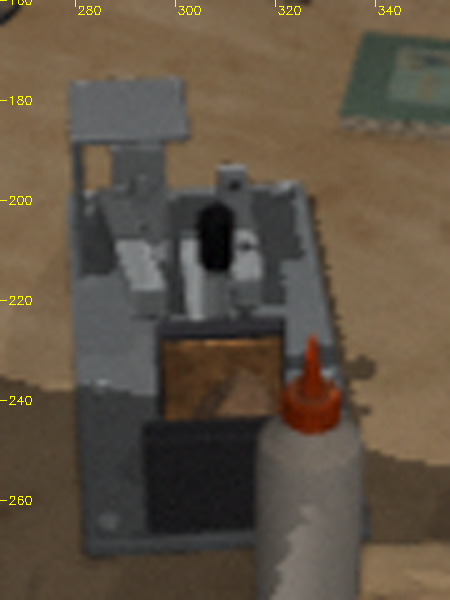

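View pics/n_full.png

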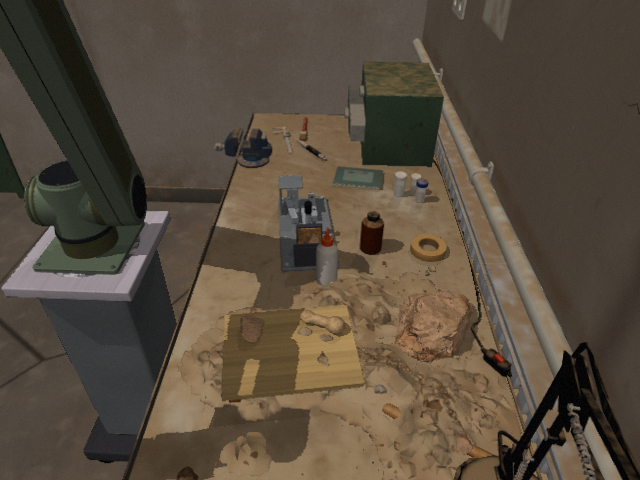

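Request:
step_arm --pt "-0.03 0 0 0" --pt "-0.03 0 0 0" --pt "-0.03 0 0 0" --pt "-0.03 0 0 0" --pt "-0.03 0 0 0" --pt "-0.03 0 0 0" --pt "-0.03 0 0 0" --pt "-0.02 0 0 0"

```text
time_s: 19.93
tool_pos: [0.1126, -0.8269, 0.2435]
tcp_rot: [-3.141, -0.001, 1.698]
wrist_force: [-0.7, 0.2, -0.4]
gripper_width: 0.0006
```

Request:
step_arm --pt "-0.03 0 0 0" --pt "-0.03 0 0 0"

```text
time_s: 20.1
tool_pos: [0.1194, -0.8792, 0.245]
tcp_rot: [-3.141, -0.002, 1.698]
wrist_force: [-0.6, -2.4, 0.1]
gripper_width: 0.0002
```

```bash
python3 -c "
from h import *
plan()"
```

```text
t 20.1 pos [ 0.1194 -0.8792  0.245 ] clamp [ 0.8969 -0.534   0.245 ] rpy [-3.141e+00 -2.000e-03  1.698e+00] F [-0.6 -2.4  0.1] w 0.0002 q [-1.45  0.95  0.33 -0.    1.86 -1.58]
```

Request:
step_arm --pt "-0.03 0 0 0" --pt "0 0 0 0"

```text
time_s: 20.27
tool_pos: [0.1213, -0.8949, 0.2257]
tcp_rot: [-3.141, -0.011, 1.698]
wrist_force: [0.3, -0.3, -4.1]
gripper_width: 0.0004
```

Request:
step_arm --pt "-0.03 0 0 0" --pt "-0.03 0 0 0"

```text
time_s: 20.43
tool_pos: [0.1235, -0.9172, 0.222]
tcp_rot: [-3.142, 0.048, 1.697]
wrist_force: [0.6, 0.3, 0.2]
gripper_width: 0.0006
```

```bash
python3 -c "
from h import *
plan()"
```

```text
t 20.43 pos [ 0.1235 -0.9172  0.222 ] clamp [ 0.9352 -0.5346  0.222 ] rpy [-3.142  0.048  1.697] F [0.6 0.3 0.2] w 0.0006 q [-1.45  1.03  0.22  0.    1.85 -1.58]
```

Request:
step_arm --pt "-0.04 0 0 0" --pt "-0.04 0 0 0" --pt "-0.04 0 0 0"

```text
time_s: 20.68
tool_pos: [0.1278, -0.9552, 0.1958]
tcp_rot: [3.141, 0.125, 1.697]
wrist_force: [-0.9, 0.1, -1.2]
gripper_width: 0.0005
```

Request:
step_arm --pt "0 0 0 0" --pt "0 0 0 0"

```text
time_s: 20.85
tool_pos: [0.1271, -0.9543, 0.195]
tcp_rot: [3.141, 0.122, 1.697]
wrist_force: [-0.4, 0.0, 0.7]
gripper_width: 0.0004
```

```bash
python3 -c "
from h import *
plan()"
```

```text
t 20.85 pos [ 0.1271 -0.9543  0.195 ] clamp [ 0.9724 -0.5357  0.195 ] rpy [3.141 0.122 1.697] F [-0.4  0.   0.7] w 0.0004 q [-1.45  1.06  0.22  0.    1.75 -1.58]
```

Request:
step_arm --pt "-0.035 0 -0.02 0" --pt "-0.035 0 -0.02 0" --pt "-0.035 0 -0.02 0" --pt "-0.035 0 -0.02 0"

```text
time_s: 21.18
tool_pos: [0.1268, -0.9701, 0.2495]
tcp_rot: [3.14, 0.234, 1.696]
wrist_force: [-0.2, 0.3, 0.0]
gripper_width: 0.0003
```

```bash
python3 -c "
from h import *
plan()"
```

```text
t 21.18 pos [ 0.1268 -0.9701  0.2495] clamp [ 0.988  -0.538   0.2495] rpy [3.14  0.234 1.696] F [-0.2  0.3  0. ] w 0.0003 q [-1.45  1.01  0.21  0.    1.69 -1.58]
```

Request:
step_arm --pt "-0.038 0 -0.015 0" --pt "-0.038 0 -0.015 0" --pt "-0.038 0 -0.015 0" --pt "-0.038 0 -0.015 0" --pt "-0.038 0 -0.015 0" --pt "-0.038 0 -0.015 0"

```text
time_s: 21.68
tool_pos: [0.1292, -0.997, 0.3131]
tcp_rot: [3.139, 0.395, 1.695]
wrist_force: [0.6, 0.2, 0.4]
gripper_width: 0.0004
```

```bash
python3 -c "
from h import *
plan()"
```

```text
t 21.68 pos [ 0.1292 -0.997   0.3131] clamp [ 1.015  -0.5389  0.3131] rpy [3.139 0.395 1.695] F [0.6 0.2 0.4] w 0.0004 q [-1.46  0.95  0.22  0.01  1.58 -1.58]
```

Request:
step_arm --pt "-0.038 0 -0.01 0" --pt "-0.038 0 -0.01 0" --pt "-0.038 0 -0.01 0" --pt "-0.038 0 -0.01 0" --pt "-0.038 0 -0.01 0" --pt "-0.038 0 -0.01 0" --pt "-0.038 0 -0.01 0" --pt "-0.038 0 -0.01 0"

```text
time_s: 22.35
tool_pos: [0.1317, -1.0248, 0.4048]
tcp_rot: [3.138, 0.606, 1.695]
wrist_force: [-0.7, -0.3, 0.1]
gripper_width: 0.0006
```

```bash
python3 -c "
from h import *
plan()"
```

```text
t 22.35 pos [ 0.1317 -1.0248  0.4048] clamp [ 1.0429 -0.5398  0.4048] rpy [3.138 0.606 1.695] F [-0.7 -0.3  0.1] w 0.0006 q [-1.46  0.89  0.22  0.01  1.43 -1.58]
```

Request:
step_arm --pt "-0.038 0 -0.01 0" --pt "-0.038 0 -0.01 0" --pt "-0.038 0 -0.01 0" --pt "0 0 0 0"

```text
time_s: 22.68
tool_pos: [0.1315, -1.0263, 0.4518]
tcp_rot: [3.138, 0.688, 1.694]
wrist_force: [0.4, -0.1, 0.5]
gripper_width: 0.0001
```

```bash
python3 -c "
from h import *
import pickle
plan()
f={n:grab_frame(n) for n in ('side','top')}
pickle.dump(f,open('f3.pkl','wb'))
crop(f['side'],272,168,332,228,10,'pics/o_side.png')
crop(f['top'],190,235,270,305,10,'pics/o_top.png')"
```

```text
t 22.68 pos [ 0.1315 -1.0263  0.4518] clamp [ 1.0444 -0.5402  0.4518] rpy [3.138 0.688 1.694] F [ 0.4 -0.1  0.5] w 0.0001 q [-1.46  0.85  0.21  0.01  1.39 -1.58]
```

View pics/o_side.png

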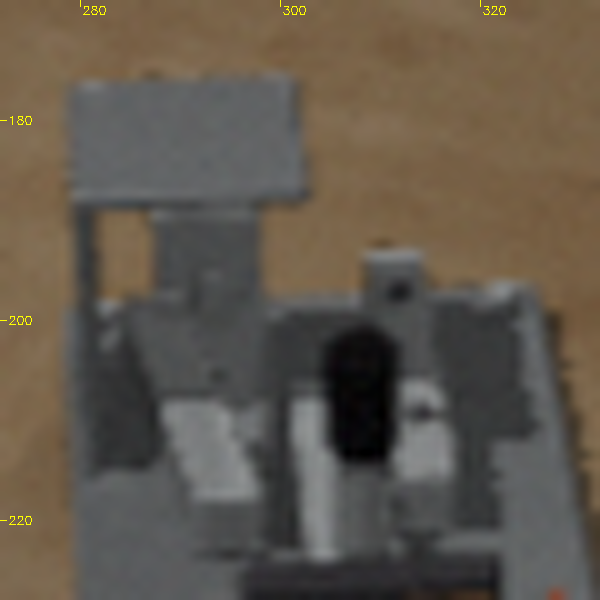

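View pics/o_top.png

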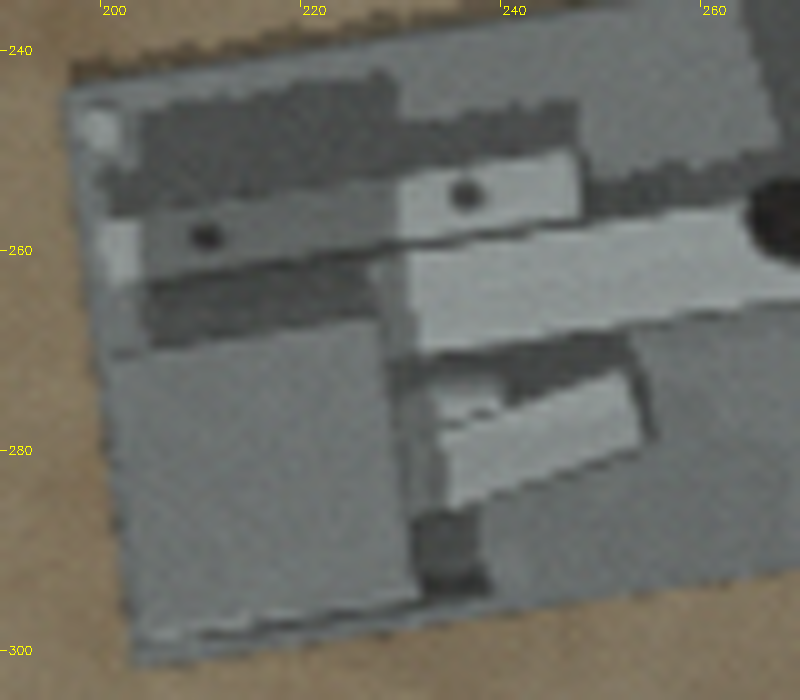

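```bash
python3 - <<'E'
from h import *
import pickle
f=pickle.load(open('f3.pkl','rb'));s,t=f['side'],f['top']
for p in [(-.13,-.068,.097),(-.13,-.006,.097),(-.07,-.068,.097),(-.07,-.006,.097),(.145,-.072,.01),(-.155,-.072,.01),(-.155,.064,.01),(0.125,-.042,.067)]:
    print(p,proj(s,W(*p)).round(1),proj(t,W(*p)).round(1))
print("nose",[toC(onz(t,(241,274),z)).round(4) for z in(.02,.03,.04)])
print("tab front in side, y=-.03")
for x in(-.085,-.095,-.105,-.115,-.125):
  print(x,[proj(s,W(x,y,z)).round(1)[0].tolist() for y,z in((-.052,.0515),(-.022,.0515),(-.037,.0135))])
E
```

```text
(-0.13, -0.068, 0.097) [[278.9 175.1]] [[203.5 298.5]]
(-0.13, -0.006, 0.097) [[302.  174.2]] [[200.1 269.4]]
(-0.07, -0.068, 0.097) [[279.4 187.1]] [[231.6 294.5]]
(-0.07, -0.006, 0.097) [[303.4 186.1]] [[228.  265.4]]
(0.145, -0.072, 0.01) [[281.4 268.1]] [[333.1 282.4]]
(-0.155, -0.072, 0.01) [[278.7 197.2]] [[202.8 301.2]]
(-0.155, 0.064, 0.01) [[326.4 195.2]] [[195.9 242.3]]
(0.125, -0.042, 0.067) [[293.2 243.1]] [[321.8 269.6]]
nose [array([-0.0589, -0.0238,  0.02  ]), array([-0.0571, -0.0243,  0.03  ]), array([-0.0553, -0.0249,  0.04  ])]
tab front in side, y=-.03
-0.085 [[286.0, 198.4], [297.3, 197.9], [292.1, 209.8]]
-0.095 [[285.9, 196.3], [297.1, 195.8], [291.9, 207.7]]
-0.105 [[285.8, 194.3], [296.9, 193.8], [291.7, 205.7]]
-0.115 [[285.7, 192.3], [296.7, 191.8], [291.6, 203.6]]
-0.125 [[285.6, 190.3], [296.5, 189.8], [291.4, 201.6]]
```

```bash
python3 -c "
from h import *
plan([.45,-.45,.42])
Q=R.from_euler('xyz',observe()['tcp_rot']).as_matrix()
print((Q.T@(W(-.177,-.033,.25)-np.array([.45,-.45,.42]))).round(4),W(-.177,-.033,.25))"
```

```text
t 22.78 pos [ 0.1316 -1.0267  0.448 ] clamp [ 1.0448 -0.5402  0.448 ] rpy [3.138 0.683 1.694] F [ 0.3  0.1 -0.4] w 0.0004 q [-1.46  0.85  0.21  0.01  1.39 -1.58]
tool shift mm [ 431.3  388.2 -313.1]
[ 0.6418  0.1209 -0.3022] [0.48399652 0.24837057 0.25      ]
```

Request:
step_arm --pt "0.0227 0.0204 -0.0165 0" --pt "0.0227 0.0204 -0.0165 0" --pt "0.0227 0.0204 -0.0165 0" --pt "0.0227 0.0204 -0.0165 0" --pt "0.0227 0.0204 -0.0165 0" --pt "0.0227 0.0204 -0.0165 0" --pt "0.0227 0.0204 -0.0165 0" --pt "0.0227 0.0204 -0.0165 0" --pt "0.0227 0.0204 -0.0165 0" --pt "0.0227 0.0204 -0.0165 0"

```text
time_s: 23.62
tool_pos: [0.2957, -0.7306, 0.4324]
tcp_rot: [3.138, 0.68, 1.694]
wrist_force: [-0.4, -1.5, -0.3]
gripper_width: 0.0007
```

```bash
python3 -c "
from h import *
plan([.45,-.45,.42])"
```

```text
t 23.62 pos [ 0.2957 -0.7306  0.4324] clamp [ 0.7712 -0.3408  0.4324] rpy [3.138 0.68  1.694] F [-0.4 -1.5 -0.3] w 0.0007 q [-1.11  0.29  1.25 -0.25  0.96 -1.16]
tool shift mm [ 209.6  188.1 -152.8]
```

Orientation holds. Continuing.

Request:
step_arm --pt "0.0227 0.0204 -0.0165 0" --pt "0.0227 0.0204 -0.0165 0" --pt "0.0227 0.0204 -0.0165 0" --pt "0.0227 0.0204 -0.0165 0" --pt "0.0227 0.0204 -0.0165 0" --pt "0.0227 0.0204 -0.0165 0" --pt "0.0227 0.0204 -0.0165 0" --pt "0.0227 0.0204 -0.0165 0" --pt "0.0227 0.0204 -0.0165 0"

```text
time_s: 24.37
tool_pos: [0.4463, -0.4574, 0.4201]
tcp_rot: [3.138, 0.681, 1.694]
wrist_force: [0.7, 0.2, -0.3]
gripper_width: 0.0003
```

```bash
python3 -c "
from h import *
plan([.484,.248,.35])"
```

```text
t 24.37 pos [ 0.4463 -0.4574  0.4201] clamp [ 0.5187 -0.1576  0.4201] rpy [3.138 0.681 1.694] F [ 0.7  0.2 -0.3] w 0.0003 q [-0.56  0.12  1.5  -0.57  1.12 -0.53]
tool shift mm [ 584.6  125.3 -382.7]
```

Request:
step_arm --pt "0.0278 0.006 -0.0182 0" --pt "0.0278 0.006 -0.0182 0" --pt "0.0278 0.006 -0.0182 0" --pt "0.0278 0.006 -0.0182 0" --pt "0.0278 0.006 -0.0182 0" --pt "0.0278 0.006 -0.0182 0" --pt "0.0278 0.006 -0.0182 0" --pt "0.0278 0.006 -0.0182 0" --pt "0.0278 0.006 -0.0182 0" --pt "0.0278 0.006 -0.0182 0"

```text
time_s: 25.2
tool_pos: [0.4639, -0.1218, 0.3868]
tcp_rot: [3.138, 0.681, 1.694]
wrist_force: [1.4, 0.1, -0.9]
gripper_width: 0.0007
```

```bash
python3 -c "
from h import *
plan([.484,.248,.35])"
```

```text
t 25.2 pos [ 0.4639 -0.1218  0.3868] clamp [ 0.1878 -0.0987  0.3868] rpy [3.138 0.681 1.694] F [ 1.4  0.1 -0.9] w 0.0007 q [ 0.17  0.06  1.65 -0.68  1.49  0.13]
tool shift mm [ 306.3   66.2 -200.7]
```

Request:
step_arm --pt "0.0278 0.006 -0.0182 0" --pt "0.0278 0.006 -0.0182 0" --pt "0.0278 0.006 -0.0182 0" --pt "0.0278 0.006 -0.0182 0" --pt "0.0278 0.006 -0.0182 0" --pt "0.0278 0.006 -0.0182 0" --pt "0.0278 0.006 -0.0182 0" --pt "0.0278 0.006 -0.0182 0" --pt "0.0278 0.006 -0.0182 0" --pt "0.0278 0.006 -0.0182 0"

```text
time_s: 26.03
tool_pos: [0.4822, 0.2139, 0.3529]
tcp_rot: [3.139, 0.682, 1.695]
wrist_force: [1.0, -1.0, 0.9]
gripper_width: 0.0006
```

Request:
step_arm --pt "0.0278 0.006 -0.0182 0" --pt "0 0 0 0" --pt "0 0 0 0"

```text
time_s: 26.28
tool_pos: [0.4843, 0.247, 0.3487]
tcp_rot: [3.141, 0.683, 1.698]
wrist_force: [-0.4, 0.1, -0.9]
gripper_width: 0.0005
```

```bash
python3 -c "
from h import *
plan(W(-.185,-.033,.13))
f=grab_frame('side');cv2.imwrite('pics/q_full.png',f['pixels'][:,:,::-1])"
```

```text
t 26.28 pos [0.4843 0.247  0.3487] clamp [-0.1756 -0.0328  0.3487] rpy [3.141 0.683 1.698] F [-0.4  0.1 -0.9] w 0.0005 q [ 0.77  0.41  1.28 -0.56  1.86  0.59]
tool shift mm [145.3  -0.3 163.8]
```

View pics/q_full.png

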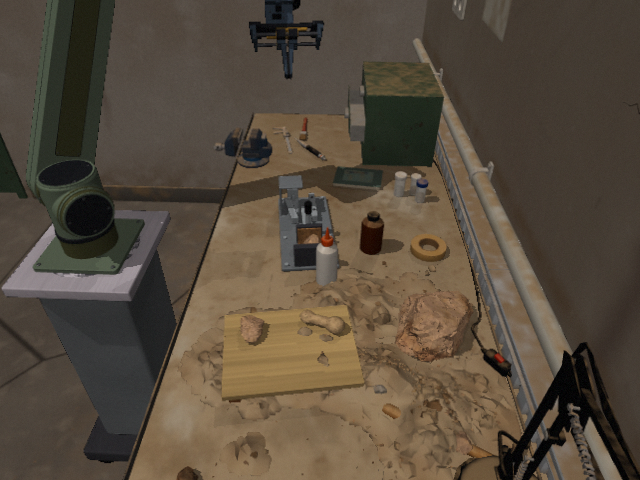

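Request:
step_arm --pt "0.0207 0 0.0234 0" --pt "0.0207 0 0.0234 0" --pt "0.0207 0 0.0234 0" --pt "0.0207 0 0.0234 0" --pt "0.0207 0 0.0234 0" --pt "0.0207 0 0.0234 0" --pt "0.0207 0 0.0234 0" --pt "0 0 0 0" --pt "0 0 0 0"

```text
time_s: 27.08
tool_pos: [0.4834, 0.2532, 0.132]
tcp_rot: [3.14, 0.684, 1.694]
wrist_force: [0.4, -0.0, 0.5]
gripper_width: 0.0006
```

```bash
python3 -c "
from h import *
plan(W(-.185,-.033,.034))
crop(grab_frame('side'),240,110,380,250,4,'pics/r_side.png')
crop(grab_frame('top'),150,200,350,330,4,'pics/r_top.png')"
```

```text
t 27.08 pos [0.4834 0.2532 0.132 ] clamp [-0.1819 -0.033   0.132 ] rpy [3.14  0.684 1.694] F [ 0.4 -0.   0.5] w 0.0006 q [ 0.78  0.56  1.59 -0.53  1.47  0.84]
tool shift mm [64.4 -0.1 74. ]
```

View pics/r_side.png

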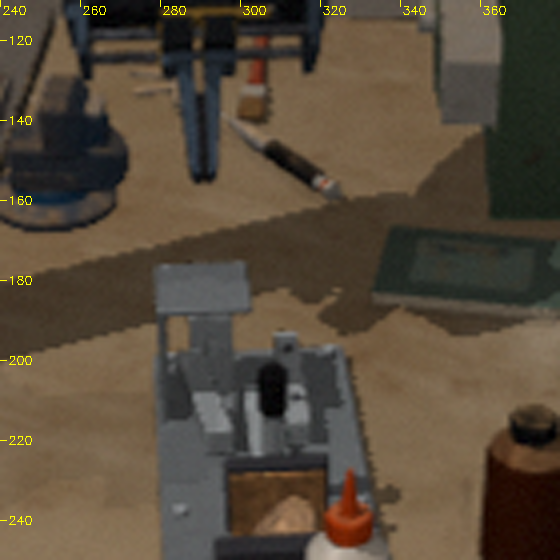

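View pics/r_top.png

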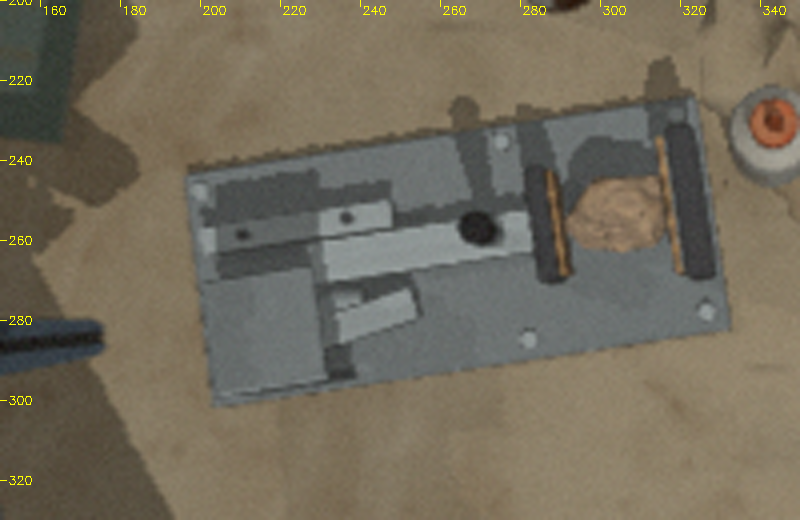

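Request:
step_arm --pt "0.016 0 0.0185 0" --pt "0.016 0 0.0185 0" --pt "0.016 0 0.0185 0" --pt "0.01 0 0.0115 0" --pt "0.006 0 0.007 0" --pt "0 0 0 0" --pt "0 0 0 0"

```text
time_s: 27.77
tool_pos: [0.4842, 0.2584, 0.0352]
tcp_rot: [3.136, 0.681, 1.693]
wrist_force: [-0.2, -0.1, -0.3]
gripper_width: 0.0007
```

```bash
python3 -c "
from h import *
plan(W(-.16,-.033,.034))
crop(grab_frame('side'),240,140,340,230,6,'pics/s_side.png')
crop(grab_frame('top'),150,220,270,310,6,'pics/s_top.png')"
```

```text
t 27.77 pos [0.4842 0.2584 0.0352] clamp [-0.1869 -0.0316  0.0352] rpy [3.136 0.681 1.693] F [-0.2 -0.1 -0.3] w 0.0007 q [ 0.78  0.67  1.66 -0.55  1.31  0.94]
tool shift mm [-20.2  -1.4  17.8]
```

View pics/s_side.png

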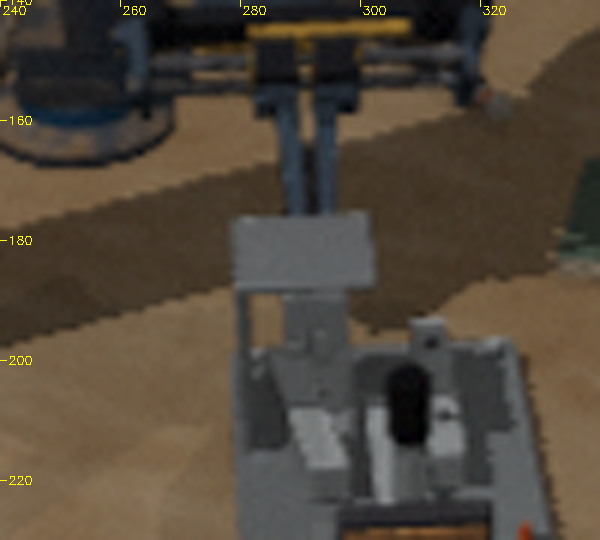

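View pics/s_top.png

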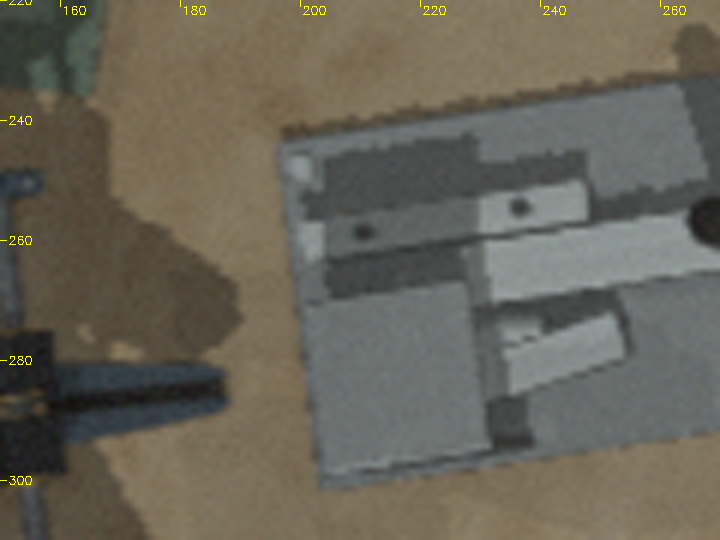

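```bash
python3 -c "
from h import *
import pickle
t=pickle.load(open('f3.pkl','rb'))['top']
for z in (.03,.045):print(toC(onz(t,(187.7,284.5),z)),toC(onz(t,(187.7,281),z)),toC(onz(t,(187.7,288),z)))"
```

```text
[-0.17911839 -0.03055598  0.03      ] [-0.17822345 -0.0227651   0.03      ] [-0.18001123 -0.03833565  0.03      ]
[-0.1748219  -0.03130034  0.045     ] [-0.17393854 -0.02361024  0.045     ] [-0.17570319 -0.0389794   0.045     ]
```

Request:
step_arm --pt "-0.0031 -0.001 0.0025 0" --pt "-0.0031 0 0.0025 0" --pt "-0.0031 0 0.0025 0" --pt "-0.0031 0 0.0025 0" --pt "-0.0031 0 0.0025 0" --pt "-0.0031 0 0.0025 0" --pt "0 0 0 0"

```text
time_s: 28.45
tool_pos: [0.4854, 0.2332, 0.0343]
tcp_rot: [3.138, 0.682, 1.693]
wrist_force: [0.2, -0.2, -0.0]
gripper_width: 0.0007
```

```bash
python3 -c "
from h import *
plan(W(-.14,-.033,.034))"
```

```text
t 28.45 pos [0.4854 0.2332 0.0343] clamp [-0.1617 -0.0335  0.0343] rpy [3.138 0.682 1.693] F [ 0.2 -0.2 -0. ] w 0.0007 q [ 0.75  0.66  1.7  -0.57  1.27  0.93]
tool shift mm [-16.7   0.5  13.9]
```

Request:
step_arm --pt "-0.0031 0 0.0025 0" --pt "-0.0031 0 0.0025 0" --pt "-0.0023 0 0.0019 0" --pt "0 0 0 0"

```text
time_s: 28.78
tool_pos: [0.4871, 0.2232, 0.0342]
tcp_rot: [3.137, 0.681, 1.693]
wrist_force: [0.2, 0.4, -0.2]
gripper_width: 0.0002
```

Request:
step_arm --pt "-0.0023 0 0.0019 0" --pt "-0.0023 0 0.0019 0" --pt "0 0 0 0"

```text
time_s: 29.03
tool_pos: [0.4882, 0.2176, 0.0342]
tcp_rot: [3.136, 0.68, 1.693]
wrist_force: [0.5, 2.1, -0.0]
gripper_width: 0.0004
```

```bash
python3 -c "
from h import *
plan(W(-.12,-.033,.034))
crop(grab_frame('side'),240,140,340,230,6,'pics/t_side.png')
crop(grab_frame('top'),150,220,270,310,6,'pics/t_top.png')"
```

```text
t 29.03 pos [0.4882 0.2176 0.0342] clamp [-0.1459 -0.0326  0.0342] rpy [3.136 0.68  1.693] F [ 0.5  2.1 -0. ] w 0.0004 q [ 0.73  0.65  1.73 -0.58  1.25  0.93]
tool shift mm [-20.   -0.5  16.4]
```

View pics/t_top.png

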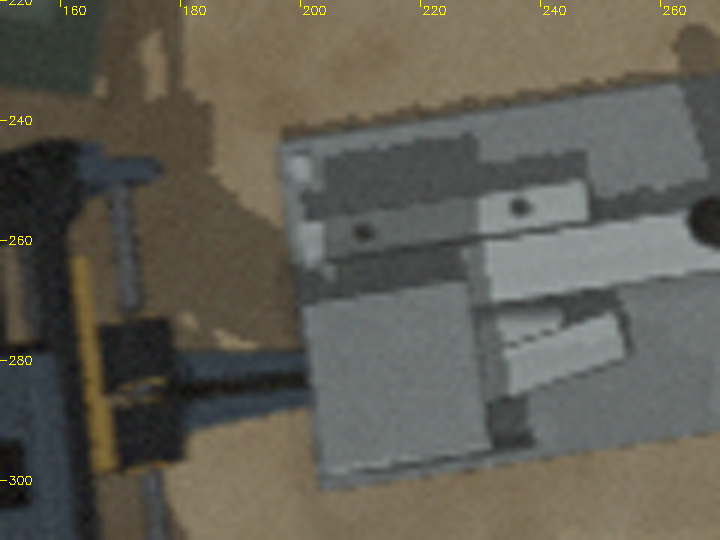

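View pics/t_side.png

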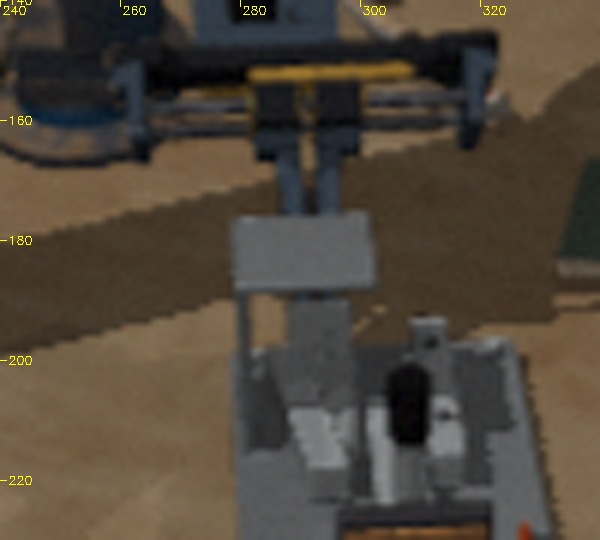

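Request:
step_arm --pt "-0.0023 0.0005 0.0019 0" --pt "-0.0023 0.0005 0.0019 0" --pt "-0.0023 0.0005 0.0019 0" --pt "-0.0023 0.0005 0.0019 0" --pt "-0.0023 0.0005 0.0019 0" --pt "0 0 0 0"

```text
time_s: 29.63
tool_pos: [0.4921, 0.2022, 0.034]
tcp_rot: [3.138, 0.682, 1.693]
wrist_force: [1.0, 1.4, 0.2]
gripper_width: 0.0006
```

```bash
python3 -c "
from h import *
plan(W(-.12,-.033,.034))"
```

```text
t 29.63 pos [0.4921 0.2022 0.034 ] clamp [-0.1302 -0.0307  0.034 ] rpy [3.138 0.682 1.693] F [1.  1.4 0.2] w 0.0006 q [ 0.71  0.64  1.75 -0.59  1.24  0.92]
tool shift mm [-7.9 -2.3  6.5]
```

Request:
step_arm --pt "-0.0016 0.0003 0.0013 0" --pt "-0.0016 0.0003 0.0013 0" --pt "0 0 0 0"

```text
time_s: 29.88
tool_pos: [0.4927, 0.2003, 0.0339]
tcp_rot: [3.137, 0.678, 1.692]
wrist_force: [-1.4, 8.2, 2.0]
gripper_width: 0.0007
```

Request:
step_arm --pt "-0.0016 0.0003 0.0013 0" --pt "0 0 0 0"

```text
time_s: 30.05
tool_pos: [0.493, 0.1993, 0.0338]
tcp_rot: [3.137, 0.676, 1.692]
wrist_force: [-3.8, 11.8, 3.7]
gripper_width: 0.0004
```

Request:
step_arm --pt "-0.0016 0.0003 0.0013 0" --pt "0 0 0 0"

```text
time_s: 30.22
tool_pos: [0.4933, 0.1981, 0.0338]
tcp_rot: [3.136, 0.675, 1.691]
wrist_force: [-5.3, 13.0, 5.5]
gripper_width: 0.0005
```

Request:
step_arm --pt "-0.0016 0 0.0013 0" --pt "0 0 0 0"

```text
time_s: 30.38
tool_pos: [0.4935, 0.1975, 0.0338]
tcp_rot: [3.135, 0.671, 1.69]
wrist_force: [-7.1, 18.7, 6.5]
gripper_width: 0.0006
```

Request:
step_arm --pt "-0.0012 0 0.001 0" --pt "0 0 0 0"

```text
time_s: 30.55
tool_pos: [0.4936, 0.1972, 0.0338]
tcp_rot: [3.134, 0.669, 1.689]
wrist_force: [-8.6, 21.6, 8.6]
gripper_width: 0.0006
```

```bash
python3 -c "
from h import *
plan(W(-.12,-.033,.034))
crop(grab_frame('top'),150,220,270,310,6,'pics/u_top.png')
crop(grab_frame('side'),240,140,340,230,6,'pics/u_side.png')"
```

```text
t 30.55 pos [0.4936 0.1972 0.0338] clamp [-0.1251 -0.0298  0.0338] rpy [3.134 0.669 1.689] F [-8.6 21.6  8.6] w 0.0006 q [ 0.69  0.63  1.76 -0.59  1.22  0.92]
tool shift mm [-4.1 -3.2  3. ]
```

View pics/u_top.png

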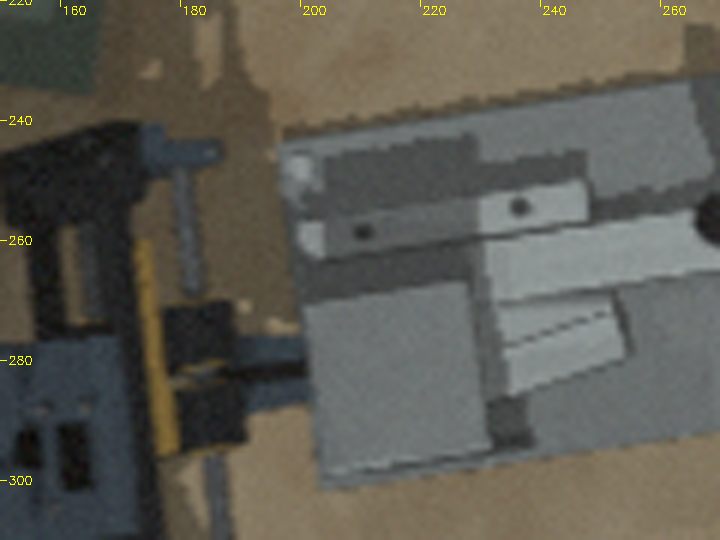

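View pics/u_side.png

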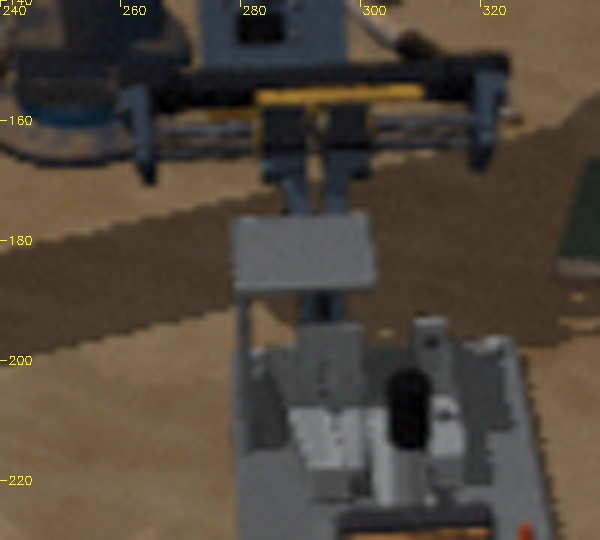

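Request:
step_arm --pt "0.004 0 -0.0033 0" --pt "0.008 0 -0.0065 0" --pt "0.012 0 -0.01 0" --pt "0.016 0 -0.013 0" --pt "0.016 0 -0.013 0" --pt "0 0 0 0"

```text
time_s: 31.15
tool_pos: [0.4854, 0.2666, 0.0335]
tcp_rot: [3.137, 0.68, 1.696]
wrist_force: [0.0, 0.9, 0.9]
gripper_width: 0.0003
```

```bash
python3 -c "
from h import *
plan(W(-.2,-.033,.3))
crop(grab_frame('top'),190,210,340,310,5,'pics/v_top.png')
f=grab_frame('side')
crop(f,260,160,360,280,5,'pics/v_side.png')
cv2.imwrite('pics/v_full.png',f['pixels'][:,:,::-1])"
```

```text
t 31.15 pos [0.4854 0.2666 0.0335] clamp [-0.1949 -0.0293  0.0335] rpy [3.137 0.68  1.696] F [0.  0.9 0.9] w 0.0003 q [ 0.79  0.68  1.64 -0.54  1.31  0.94]
tool shift mm [-163.6   -2.8 -210.5]
```

View pics/v_top.png

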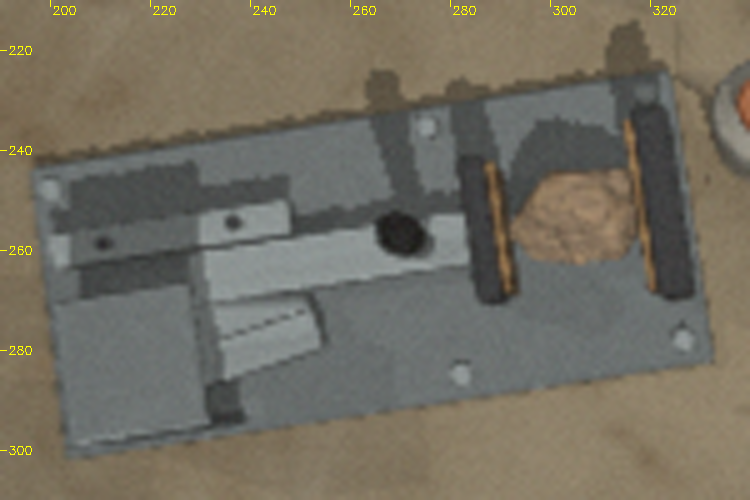

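View pics/v_full.png

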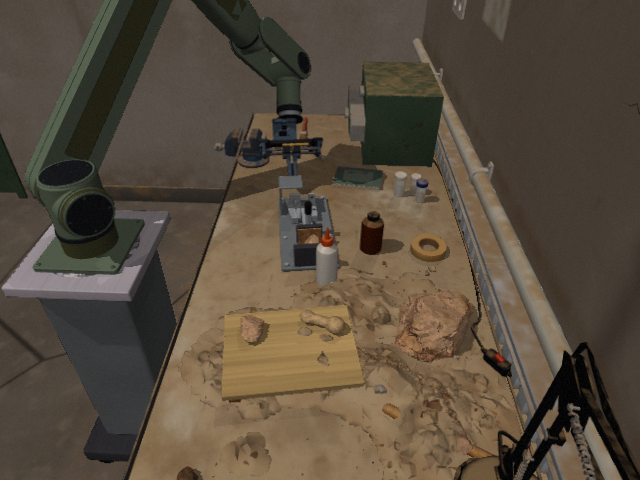

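View pics/v_side.png

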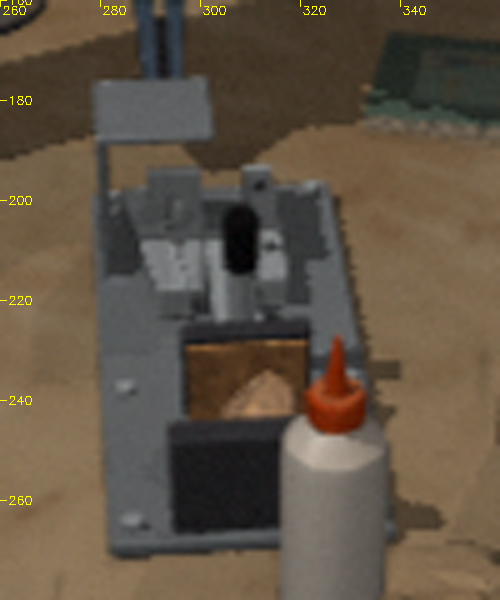

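Request:
step_arm --pt "-0.012 0 -0.0155 0" --pt "-0.018 0 -0.023 0" --pt "-0.018 0 -0.023 0" --pt "-0.012 0 -0.0155 0" --pt "0 0 0 0" --pt "0 0 0 0" --pt "0 0 0 0" --pt "0 0 0 0"

```text
time_s: 31.92
tool_pos: [0.4844, 0.2639, 0.1305]
tcp_rot: [3.141, 0.683, 1.695]
wrist_force: [-0.3, 0.2, -0.2]
gripper_width: 0.0001
```

```bash
python3 -c "
from h import *
from plant import sign_off
plan()
crop(grab_frame('top'),190,210,340,310,5,'pics/w_top.png')
print(sign_off())"
```

```text
t 31.92 pos [0.4844 0.2639 0.1305] clamp [-0.1923 -0.0307  0.1305] rpy [3.141 0.683 1.695] F [-0.3  0.2 -0.2] w 0.0001 q [ 0.79  0.57  1.57 -0.52  1.48  0.84]
the job is handed in; nothing more can be done
None
```

View pics/w_top.png

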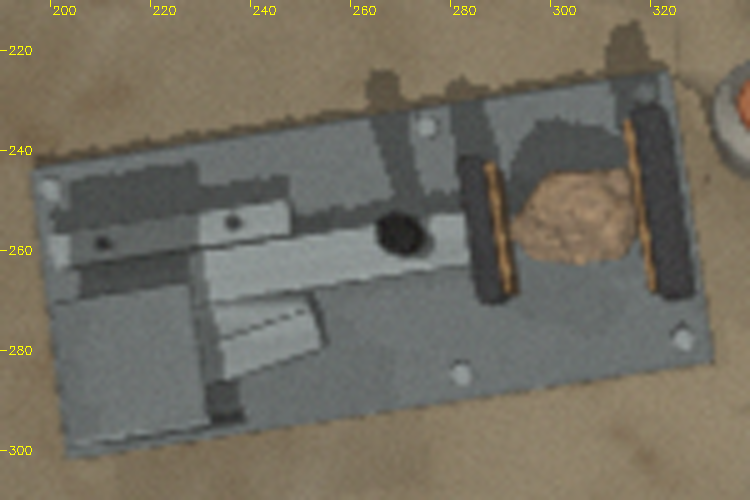

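The tall lump is clamped and the wedge is jammed; I handed the job in at about 32 s. `sign_off` gives no verdict, so I don't know how it was judged.

**What I did**
- I opened the bar about 16 mm, gripped the lump across its 44 mm side and set it on the bed near the middle of the jaws.
- I pushed the bar until the wrist force reached 8 N. That is about 4 N of bar friction plus the lump and the sprung pad.
- The moves can't tilt the tool directly, so I tilted it by commanding poses past the arm's reach. At about 39°, I pushed the wedge home with roughly 22 N, slightly above the 12–20 N suggested.

**Last checks**
- **Clamp:** the final top picture shows the lump held between the bar's cork face and the pressed-back pad. The wedge lies against the bar with no gap, and it had not moved since I backed off.
- **Robot:** the wrist force was about 0 and the fingers were well clear.
- **Other objects:** in the last full side picture the flat stone, toe bone and both bottles stood where they were.

**What disagreed or wasn't checked**
- The side camera read about 1–2 pixels (3–5 mm) low against the known heights, so I relied more on the top camera.
- The bar, pad and wedge contact forces can't be read directly. I inferred them from the wrist forces and the pictures.

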